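# Ready the gem tester over a ring

### The arm

A 7-joint arm with a two-finger parallel gripper is mounted at the origin on a cart in front of the work surface, level with it; the furniture and walls round the work are solid. World frame = base frame: x ahead of the robot, y to its left, z up, the work surface at z = 0. Lengths are in m, angles in rad, forces in N, time in s.
With the tool pointing down it reaches from about 0.425 to 1.025 m from the base axis. Payload 9.4 kg.
Tool frame: the origin (TCP) lies on the front face of the gripper's body, between the roots of the fingers; the fingertips stand 84 mm ahead of it and the grasp point (between the pads) lies 65 mm ahead of it (bot.grasp_offset is the distance from the TCP to the grasp point, in m); z points along the fingers, y is the direction in which the jaws open and shut (so a half turn about z gives the same grasp; the last joint's range is limited). The gripper opens to 93 mm and grips with 3 to 60 N. Pads are 15 mm wide; open, the fingers measure 128 mm over their backs; the gripper's body (75 mm by 188 mm) begins 65 mm behind the grasp point.
Start: joints at [-1.241, 0.599, -0.003, 1.599, 0.002, 0.943, -0.08], TCP at [0.287, 0.666, 0.303] pointing down, gripper open.
Joint ranges: [-2.57, 2.57], [-0.35, 1.97], [-1.29, 1.29], [0.11, 2.56], [-1.05, 4.19], [0.11, 1.86], [-2.63, 2.63]. Speed limits (rad/s): [2.22, 2.22, 3.01, 3.01, 3.14, 3.14, 3.14].

### API

Orientations are given as a unit quaternion [x, y, z, w].
In Python, from rig import bot gives the robot as it stands.
- The arm moves only by the tool carry_out, never from a script. Its arguments are lists of equal length, an entry for each row: "translation": the shift along the tool's x, y, z in m, a list of three; "turn": the turn about the tool's z in degrees; "jaw": the finger opening in m, from 0 to 0.093. A call has 1 to 12 rows; each row shifts and turns the commanded pose from where the row before left it, along the tool's axes as they then stand; what a row does not reach is not made up. A row lasts 1/10 s, in which the tool goes at most 50 mm and 8.59 degrees, less where a joint would pass 70% of its speed; a pose out of reach is approached as far as the arm can. A call with a gripper value outside its range is refused whole. The fingers move at their own pace and stop on an object; the grip force is fixed at half the most. Time passes only in rows, so rows that do not move let the fingers close. It gives the time, the measured TCP pose, the force and the opening at its end, in the units of the state.
- bot.sense(): the state, without advancing time (a new reading comes with each control period).
- bot.camera(name): name is "scene" or "side" or "wrist"; returns the picture (384x512x3 uint8, red, green, blue); there is no depth.
- bot.get_calibration(name): a dict with "fx", "fy", "cx", "cy" (pixels), "R" (3x3) and "t" (3): a world point X has camera coordinates R X + t. Camera axes: x right, y down, z forward; pixel columns grow to the right and rows downward; lengths in m; the calibration is good to about 2 mm. A picture is of the moment at which its call begins: read the wrist's pose just before it. get_calibration takes no time and is no camera call; for the wrist camera it gives the pose at the moment of the call.
- bot.job_done(): hands the job in, once; it reports no verdict.
The state is a dict: "time_s": time; "qpos": joint angles; "qvel": joint speeds; "joint_efforts": joint torques, N m; "eef_pos": TCP position; "orientation": TCP orientation; "force": force on the tool from outside, world axes, zero at the start; "moment": the same for the moment, N m; "finger_gap": opening from 0.0 (shut) to 1.0 (fully open).
Only numpy, scipy, OpenCV 4.12 (cv2) and the standard library are available. Lean on these libraries where they do the work, as an engineer would, in place of code of your own. Each camera call takes 0.05 s, during which the arm holds its last target.

### The job

Lift the white dust hood off the gem tester and stand it, open end down, on a bare spot of the table top. Then draw the tester out of its stand, lean it over to about 45 degrees with its metal point still lowest, and hold the point about five centimetres above the ring in the glass dish; finish while holding it there. Do not touch the dish or the ring with the tester, do not move them, and leave the other things where they are.

Things in the scene. Friction and masses are not known exactly. Their poses are not given: they have to be found in the camera images.
- stand: black stand of the tester, fixed to the table. Origin under the centre of its foot, on the table top; z up. Foot 90 (x) x 80 (y) x 8 mm high, on it a block 50 x 46 mm up to 27 mm, on that a grey socket 34 x 30 mm up to 57 mm. The vertical bore (20 x 16 mm in the socket, i.e. 2 mm wider than the tester) holds the tester point down; it must rise 48 mm to be clear.
- hood_center (a point): middle of the loose white dust hood: an upright box 46 (x) x 42 (y) x 92 mm (z), walls 3 mm, open below, about 60 g. At the start it stands over tester and socket on the 27 mm high block of the stand, turned like the stand, so its top is 119 mm above the table; it must rise 88 mm to clear the tester. z points to its closed top. Standing on the table this point is 46 mm high.
- tester_center (a point): middle of the grey body of the pen-shaped gem tester, about 50 g. The body is 18 (x) x 14 (y) x 85 mm (z); a steel neck and probe 18 mm long continue it at -z, so the point is 60.5 mm from here along -z and the upper end 42.5 mm along +z. In the stand it is upright, turned like the stand; the lowest 30 mm of the body are inside the socket and the top 55 mm stand out of it, up to 112 mm above the table.
- tester_tip (a point): the point of the tester's steel probe, axes as tester_center.
- dish: small round white-looking glass dish, loose, 82 mm across, 22 mm high. Origin under its centre, on the table.
- ring_center (a point): centre of the plain silver-coloured ring, 22 mm across, 8 mm high, lying flat in the middle of the dish, 10 mm above the table.
- ring_box: closed brown ring box, 55 x 52 x 45 mm, loose bystander. Origin under its centre.
- tape: roll of brown packing tape lying flat, 93 mm across, 48 mm high, loose bystander. Origin under its centre.
- terminal: dark card terminal lying on the table, 164 (x) x 67 (y) x 50 mm, loose bystander. Origin under its centre. The table top between x = 0.40 and 0.66 m, y = -0.03 and 0.23 m is bare but for the things listed here; tall display panels stand further left and right.

How it is judged:
By the outcome, as a careful person would: the job done as asked, in the order asked, and still so for the second after the job is handed in, while the arm keeps its last pose, push and grip.
It also fails if it takes over 69 s, if anything falls off the work surface, if the arm or the gripper's body presses on something with over 40 N, if the wrist force passes 120 N, or if a joint passes its speed limit or range.

## Working session

There is one attempt and no reset: what is moved stays moved. The work goes in short steps, Python scripts to look and compute and a tool call to move; the robot and the scene stay as the last step left them, time stands still between calls to the robot, and variables do not carry over. Pictures are saved under pics/ and viewed, and the job is handed in when it is done.

Besides the shell and the picture viewer there is one more tool, called after "Emit:" as name(argument=value, ...) on one line, values as JSON. carry_out: Moves the arm, as the interface text tells. Its arguments: {"type":"object","properties":{"translation":{"type":"array"},"turn":{"type":"array"},"jaw":{"type":"array"}},"required":["translation","turn","jaw"]}

```bash
ls; mkdir -p pics; python3 - <<'E'
from rig import bot
import cv2,numpy as np
s=bot.sense();print(s)
print(bot.grasp_offset)
for n in("scene","side","wrist"):
    c=bot.get_calibration(n);print(n,{k:np.round(v,4).tolist() for k,v in c.items()})
    cv2.imwrite(f"pics/{n}0.png",bot.camera(n)[:,:,::-1])
E
```

```text
pics
{'time_s': 0.0, 'qpos': array([-1.24069908,  0.60016707, -0.00253846,  1.60013195,  0.00178813,
        0.9428715 , -0.07983366]), 'qvel': array([-0.00047019, -0.00019128, -0.00272655,  0.00030431, -0.00015791,
       -0.00194928,  0.00018002]), 'joint_efforts': array([ 1.25030710e-03, -7.65075231e+01,  1.49872731e+00, -2.52340186e+01,
       -5.21824812e-02,  1.69921626e-02,  1.82694848e-04]), 'eef_pos': array([0.28672634, 0.66550692, 0.30182888]), 'orientation': array([ 2.01992180e-01,  9.79386818e-01, -7.82522202e-04, -9.12804461e-05]), 'force': array([ 0.21299137, -0.72910103, -0.1670907 ]), 'moment': array([0.00093673, 0.00999716, 0.0278236 ]), 'finger_gap': 1.0008015782128201}
0.0653
scene {'fx': 425.5125, 'fy': 425.5125, 'cx': 254.1193, 'cy': 195.4086, 'R': [[0.8599, -0.5105, -0.0054], [-0.3638, -0.6052, -0.7081], [0.3582, 0.6108, -0.7061]], 't': [-0.4527, 0.3107, 0.8891]}
side {'fx': 378.6102, 'fy': 378.6102, 'cx': 259.0219, 'cy': 185.4543, 'R': [[0.8856, -0.4642, -0.0115], [-0.3664, -0.6833, -0.6316], [0.2853, 0.5635, -0.7752]], 't': [-0.4849, 0.3038, 0.6924]}
wrist {'fx': 293.0017, 'fy': 293.0017, 'cx': 257.0603, 'cy': 191.326, 'R': [[0.3952, 0.9186, -0.0005], [0.8916, -0.3835, 0.2406], [0.2208, -0.0955, -0.9706]], 't': [-0.7254, -0.028, 0.3893]}
```

View pics/scene0.png

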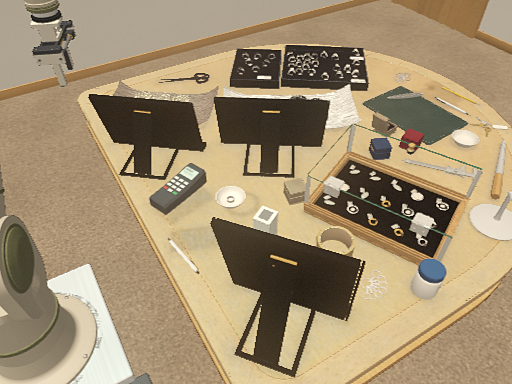

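View pics/side0.png

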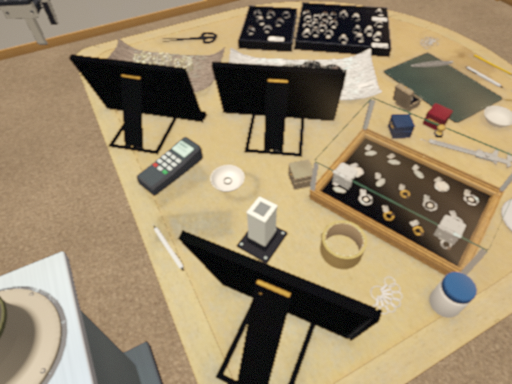

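View pics/wrist0.png

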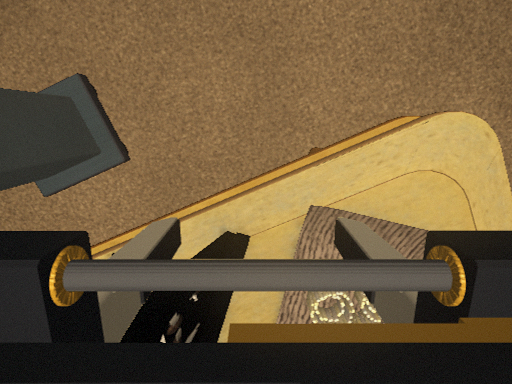

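The hood is the white box at side (262,222) and scene (265,220). The dish is at side (228,180) with the ring in it, the ring box at side (301,173), the tape at side (342,243) and the terminal at side (170,165). I'll zoom in.

```bash
python3 - <<'E'
import cv2
a=cv2.imread('pics/side0.png')[135:275,130:380]; cv2.imwrite('pics/side0z.png',cv2.resize(a,None,fx=3.2,fy=3.2,interpolation=cv2.INTER_CUBIC))
a=cv2.imread('pics/scene0.png')[155:275,140:370]; cv2.imwrite('pics/scene0z.png',cv2.resize(a,None,fx=3.4,fy=3.4,interpolation=cv2.INTER_CUBIC))
E
```

```text
(no output)
```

View pics/side0z.png

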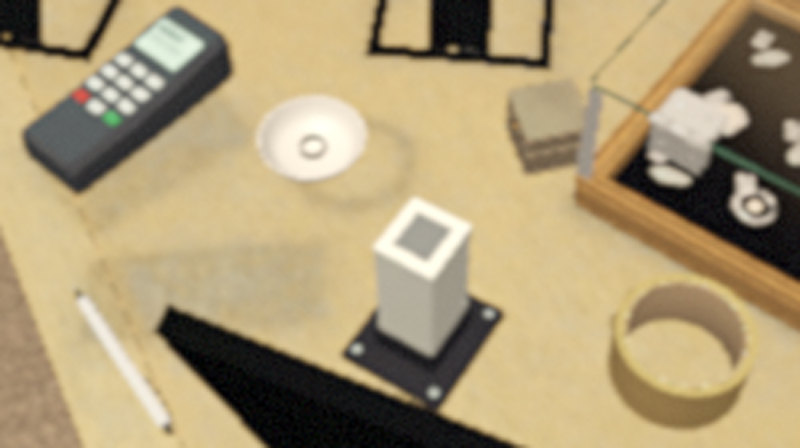

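View pics/scene0z.png

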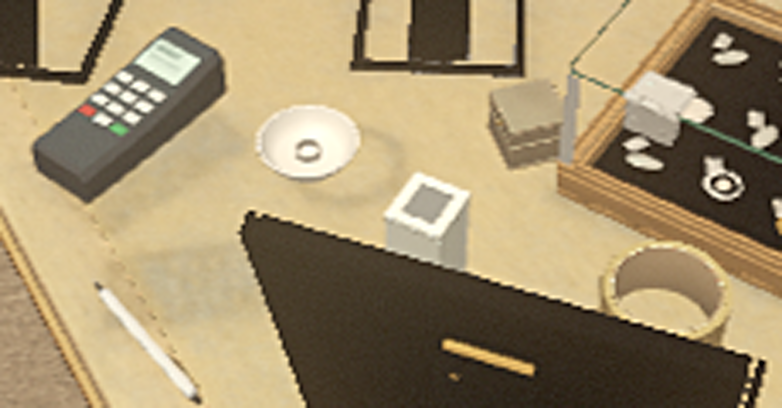

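```bash
cat > h.py <<'E'
import numpy as np,cv2
from rig import bot
def ray(cal,uv,z):
    uv=np.atleast_2d(np.asarray(uv,float)); R=np.array(cal['R']);t=np.array(cal['t'])
    C=-R.T@t
    d=np.c_[(uv[:,0]-cal['cx'])/cal['fx'],(uv[:,1]-cal['cy'])/cal['fy'],np.ones(len(uv))]@R
    s=(z-C[2])/d[:,2]; return C+d*s[:,None]
def proj(cal,X):
    X=np.atleast_2d(X); p=X@np.array(cal['R']).T+np.array(cal['t'])
    return np.c_[cal['fx']*p[:,0]/p[:,2]+cal['cx'],cal['fy']*p[:,1]/p[:,2]+cal['cy']]
def rect(im,cal,z,x0,x1,y0,y1,s=4000):
    """orthorectified plane view: col = (x-x0)*s, row=(y1-y)*s  -> x right, y up"""
    pts=np.array([[x0,y1,z],[x1,y1,z],[x1,y0,z],[x0,y0,z]])
    W,H=int((x1-x0)*s),int((y1-y0)*s)
    M=cv2.getPerspectiveTransform(proj(cal,pts).astype(np.float32),np.float32([[0,0],[W,0],[W,H],[0,H]]))
    return cv2.warpPerspective(im,M,(W,H),flags=cv2.INTER_CUBIC)
E
python3 - <<'E'
from h import *
z={'side':(3.2,130,135),'scene':(3.4,140,155)}
P={'side':{'hood':([(419,197),(471,222),(432,278),(374,245)],.119),'foot':([(345,352),(433,405),(505,315)],.008),'dish_lr':([(255,140),(368,138)],.022),'dish_tb':([(314,95),(310,182)],.022),'ring':([(314,146)],.014),'tape':([(614,320),(755,345),(690,278),(678,397)],.048),'rb':([(508,92),(572,80),(588,126),(518,140)],.045),'term':([(80,190),(25,140),(232,65),(175,8)],.04)},
'scene':{'hood':([(420,172),(470,190),(438,238),(386,216)],.119),'dish_lr':([(255,142),(361,143)],.022),'dish_tb':([(308,102),(306,181)],.022),'ring':([(308,150)],.014),'rb':([(488,100),(545,78),(572,108),(510,130)],.045),'term':([(85,203),(35,150),(222,75),(172,26)],.04),'panelend':([(248,212)],.0)}}
for n in P:
  c=bot.get_calibration(n); k,a,b=z[n]
  for o,(p,h) in P[n].items():
    X=ray(c,np.array(p)/k+[a,b],h); print(n,o,np.round(X[:,:2],4).tolist(),'mean',np.round(X.mean(0)[:2],4))
    if o in('hood',):
      d=np.diff(np.r_[X,X[:1]],axis=0)[:,:2]; print(np.round(np.hypot(*d.T),4),np.degrees(np.arctan2(d[:,1],d[:,0])))
E
```

```text
side hood [[0.5555, 0.0041], [0.5747, -0.0283], [0.5339, -0.0534], [0.5141, -0.0156]] mean [ 0.5446 -0.0233]
[0.0376 0.0479 0.0427 0.0458] [ -59.28231325 -148.40958244  117.61557346   25.37934889]
side foot [[0.4889, -0.0133], [0.5225, -0.0761], [0.5989, -0.0389]] mean [ 0.5368 -0.0428]
side dish_lr [[0.5053, 0.1771], [0.5818, 0.1383]] mean [0.5436 0.1577]
side dish_tb [[0.5641, 0.1978], [0.5253, 0.1204]] mean [0.5447 0.1591]
side ring [[0.5446, 0.1569]] mean [0.5446 0.1569]
side tape [[0.645, -0.096], [0.7138, -0.1537], [0.7075, -0.0925], [0.6489, -0.161]] mean [ 0.6788 -0.1258]
side rb [[0.6876, 0.1112], [0.7368, 0.0988], [0.7223, 0.054], [0.6699, 0.0668]] mean [0.7041 0.0827]
side term [[0.3721, 0.1782], [0.3506, 0.2429], [0.5153, 0.2413], [0.4987, 0.3229]] mean [0.4342 0.2463]
scene hood [[0.554, 0.0015], [0.5744, -0.0307], [0.5325, -0.0563], [0.5129, -0.0217]] mean [ 0.5434 -0.0268]
[0.0381 0.0492 0.0398 0.0472] [ -57.58514872 -148.58685827  119.50072014   29.36033543]
scene dish_lr [[0.5072, 0.1767], [0.5797, 0.1318]] mean [0.5435 0.1542]
scene dish_tb [[0.566, 0.1958], [0.5219, 0.1176]] mean [0.5439 0.1567]
scene ring [[0.5429, 0.1539]] mean [0.5429 0.1539]
scene rb [[0.6805, 0.1014], [0.7348, 0.0992], [0.7329, 0.0591], [0.6764, 0.0638]] mean [0.7061 0.0809]
scene term [[0.3604, 0.1681], [0.3484, 0.2409], [0.5123, 0.2437], [0.5029, 0.3218]] mean [0.431  0.2436]
scene panelend [[0.4757, 0.1304]] mean [0.4757 0.1304]
```

```bash
python3 - <<'E'
from h import *
for n in('side','scene'):
  im=cv2.imread(f'pics/{n}0.png'); c=bot.get_calibration(n)
  x0,x1,y0,y1=.49,.60,-.08,.03
  g=rect(im,c,.119,x0,x1,y0,y1,4000)
  hsv=cv2.cvtColor(g,cv2.COLOR_BGR2HSV)
  m=((hsv[:,:,2]>215)&(hsv[:,:,1]<40)).astype(np.uint8)
  cs,_=cv2.findContours(m,0,1); k=max(cs,key=cv2.contourArea)
  (u,v),wh,a=cv2.minAreaRect(k); print(n,x0+u/4000,y1-v/4000,np.array(wh)/4,a)
  cv2.drawContours(g,[cv2.boxPoints(((u,v),wh,a)).astype(int)],0,(0,0,255),1)
  f=rect(im,c,.008,.47,.62,-.1,.05,3000); cv2.imwrite(f'pics/r_{n}.png',np.hstack([g[:440,:440],cv2.resize(f,(440,440))]))
  # dish
  d=rect(im,c,.022,.48,.61,.09,.22,4000);hsv=cv2.cvtColor(d,cv2.COLOR_BGR2HSV)
  m=((hsv[:,:,1]<45)&(hsv[:,:,2]>140)).astype(np.uint8)
  cs,_=cv2.findContours(m,0,1); k=max(cs,key=cv2.contourArea); (u,v),r=cv2.minEnclosingCircle(k); e=cv2.fitEllipse(k)
  print('dish',.48+u/4000,.22-v/4000,r/4,'ell',.48+e[0][0]/4000,.22-e[0][1]/4000,np.array(e[1])/4)
E
```

```text
side 0.5424307708740235 -0.023253841400146483 [43.53618622 47.75337219] 60.2551155090332
dish 0.5442898254394531 0.1607605209350586 41.853302001953125 ell 0.5442251892089843 0.16108101654052734 [80.15570831 82.36325073]
scene 0.5418820266723633 -0.025598716735839848 [42.72082138 48.02184296] 59.981624603271484
dish 0.5438563919067383 0.15740769195556642 42.08220291137695 ell 0.5439786224365234 0.1580679016113281 [80.30400085 82.26784515]
```

View pics/r_side.png

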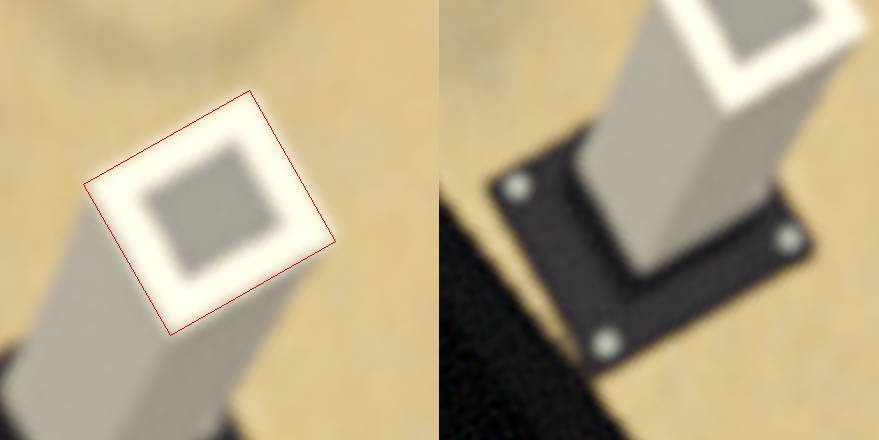

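```bash
python3 - <<'E'
from h import *
cs=bot.get_calibration('scene');cd=bot.get_calibration('side')
def P(c): 
    K=np.array([[c['fx'],0,c['cx']],[0,c['fy'],c['cy']],[0,0,1]]); return K@np.c_[np.array(c['R']),np.array(c['t'])]
pts={'R_nearL':((213,218),(181,232)),'R_farR':((364,262),(380,310)),'L1_tl':((92,96),(72,55)),'L1_tr':((196,99),(189,66)),'L1_br':((205,149),(205,118)),'L2_tl':((217,98),(216,64)),'L2_tr':((328,98),(345,69)),
'L2_br':((325,147),(337,118)),'L1_bl':((113,143),(102,107))}
for k,(a,b) in pts.items():
    X=cv2.triangulatePoints(P(cs),P(cd),np.array(a,float).reshape(2,1),np.array(b,float).reshape(2,1))[:,0];X=X[:3]/X[3]
    print(k,np.round(X,3), np.round(proj(cs,X)-a,1),np.round(proj(cd,X)-b,1))
for n,c in(('scene',cs),('side',cd)): print(n,-np.array(c['R']).T@np.array(c['t']))
E
```

```text
R_nearL [ 0.373 -0.12   0.295] [[-0.5 -0.4]] [[0.8 0.7]]
R_farR [ 0.542 -0.323  0.286] [[-0.  0.]] [[ 0.1 -0. ]]
L1_tl [0.319 0.511 0.225] [[-0.1 -1.4]] [[0.2 1.9]]
L1_tr [0.544 0.324 0.238] [[0.  0.2]] [[-0.1 -0.2]]
L1_br [ 0.594  0.427 -0.016] [[-0.5 -0.8]] [[0.6 1.1]]
L2_tl [0.622 0.364 0.195] [[-0.  -0.1]] [[0.  0.1]]
L2_tr [0.81  0.114 0.268] [[0.1 0. ]] [[-0.2 -0. ]]
L2_br [ 1.07   0.389 -0.18 ] [[-0.9 -0.1]] [[1.2 0.3]]
L1_bl [0.336 0.518 0.055] [[-0.6 -1.8]] [[0.7 2.5]]
scene [ 0.18384178 -0.58618682  0.84538787]
side [ 0.34315756 -0.40773937  0.72308071]
```

Measured: hood at about (0.542, -0.025), yaw 30°, and dish at (0.544, 0.159). The interface gives no tilt, so I plan to pivot the tester in the grip against the fixed socket edge. First I'll raise the arm and travel over.

Emit:
carry_out(translation=[[0, 0, -0.03], [0, 0, -0.03], [0, 0, -0.03], [0, 0, -0.03], [-0.02, -0.02, 0], [-0.02, -0.02, 0], [-0.02, -0.02, 0], [-0.02, -0.02, 0], [-0.02, -0.02, 0], [-0.02, -0.02, 0], [-0.02, -0.02, 0], [-0.02, -0.02, 0]], turn=[0, 0, 0, 0, 0, 0, 0, 0, 0, 0, 0, 0], jaw=[0.093, 0.093, 0.093, 0.093, 0.093, 0.093, 0.093, 0.093, 0.093, 0.093, 0.093, 0.093])

```text
time_s: 1.35
eef_pos: [0.3708, 0.4543, 0.4226]
orientation: [0.202, 0.979, -0.0, -0.0]
force: [0.3, -0.5, 0.4]
finger_gap: 0.998
```

Emit:
carry_out(translation=[[-0.02, -0.022, 0], [-0.02, -0.022, 0], [-0.02, -0.022, 0], [-0.02, -0.022, 0], [-0.02, -0.022, 0], [-0.02, -0.022, 0], [-0.02, -0.022, 0], [-0.02, -0.022, 0], [-0.02, -0.022, 0], [-0.02, -0.022, 0], [-0.02, -0.022, 0], [-0.02, -0.022, 0]], turn=[0, 0, 0, 0, 0, 0, 0, 0, 0, 0, 0, 0], jaw=[0.093, 0.093, 0.093, 0.093, 0.093, 0.093, 0.093, 0.093, 0.093, 0.093, 0.093, 0.093])

```text
time_s: 2.55
eef_pos: [0.4866, 0.1169, 0.4227]
orientation: [0.202, 0.979, -0.0, -0.0]
force: [-0.7, 0.8, 0.1]
finger_gap: 1.001
```

Emit:
carry_out(translation=[[-0.02, -0.02, 0], [-0.02, -0.02, 0], [-0.02, -0.02, 0], [0, 0, 0], [0, 0, 0], [0, 0, 0], [0, 0, 0], [0, 0, 0], [0, 0, 0], [0, 0, 0], [0, 0, 0], [0, 0, 0]], turn=[0, 0, 0, 8.5, 8.5, 8.5, 8.5, 8.5, 8.5, 8.5, 8.5, 8.5], jaw=[0.093, 0.093, 0.093, 0.093, 0.093, 0.093, 0.093, 0.093, 0.093, 0.093, 0.093, 0.093])

```text
time_s: 3.75
eef_pos: [0.5177, 0.0393, 0.4226]
orientation: [0.767, 0.642, -0.0, -0.0]
force: [0.3, 0.3, -0.0]
finger_gap: 1.0
```

Emit:
carry_out(translation=[[0, 0, 0], [0, 0, 0], [0, 0, 0], [0, 0, 0], [0, 0, 0], [0, 0, 0], [0, 0, 0], [0, 0, 0]], turn=[8.5, 8.5, 8.5, 8.5, 8.5, 7.5, 0, 0], jaw=[0.093, 0.093, 0.093, 0.093, 0.093, 0.093, 0.093, 0.093])

```text
time_s: 4.55
eef_pos: [0.5177, 0.0395, 0.4226]
orientation: [0.965, 0.262, -0.0, 0.0]
force: [0.3, 0.1, -0.7]
finger_gap: 0.996
```

```bash
cat >> h.py <<'E'
def tomove(s,target,yaw):
    """target grasp point xyz; returns shift in tool axes and turn deg"""
    from scipy.spatial.transform import Rotation as Ro
    R=Ro.from_quat(s['orientation']).as_matrix()
    d=np.array(target)+[0,0,bot.grasp_offset]-s['eef_pos']
    a=np.degrees(np.arctan2(R[1,0],R[0,0]))
    return np.round(R.T@d,4),round(a,2),round(a-yaw,2)
E
python3 - <<'E'
from h import *
s=bot.sense(); c=bot.get_calibration('wrist'); im=bot.camera('wrist')[:,:,::-1].copy()
cv2.imwrite('pics/w1.png',im)
print(proj(c,[[.542,-.0245,.119],[.544,.159,.01]]))
print(tomove(s,[.542,-.0245,.1],30))
E
```

```text
[[308.03658136 178.94706265]
 [202.44890873 108.63291947]]
(array([-0.0114,  0.0675,  0.2573]), np.float64(30.43), np.float64(0.43))
```

View pics/w1.png

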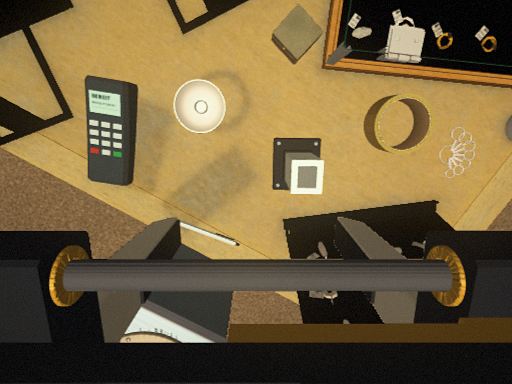

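The hood top is at (308,177) and the ring at (201,107), both where the estimates predicted. I'll refine with the wrist view.

```bash
python3 - <<'E'
from h import *
c=bot.get_calibration('wrist'); im=cv2.imread('pics/w1.png')
x0,x1,y0,y1=.49,.60,-.08,.03
g=rect(im,c,.119,x0,x1,y0,y1); hsv=cv2.cvtColor(g,cv2.COLOR_BGR2HSV)
m=((hsv[:,:,2]>215)&(hsv[:,:,1]<40)).astype(np.uint8)
k=max(cv2.findContours(m,0,1)[0],key=cv2.contourArea);(u,v),wh,a=cv2.minAreaRect(k); print(x0+u/4000,y1-v/4000,np.array(wh)/4,a)
d=rect(im,c,.022,.48,.61,.09,.22,4000);hsv=cv2.cvtColor(d,cv2.COLOR_BGR2HSV)
m=((hsv[:,:,1]<45)&(hsv[:,:,2]>140)).astype(np.uint8)
k=max(cv2.findContours(m,0,1)[0],key=cv2.contourArea); e=cv2.fitEllipse(k)
print('dish',.48+e[0][0]/4000,.22-e[0][1]/4000,np.array(e[1])/4)
print(ray(c,[(201,107)],.014))
E
```

```text
0.543543586730957 -0.021271675109863282 [42.27583313 45.66580963] 59.834991455078125
dish 0.5476530456542968 0.1589889793395996 [51.97626495 52.90081406]
[[0.54539556 0.16148574 0.014     ]]
```

Emit:
carry_out(translation=[[-0.0025, 0.0165, 0], [-0.0025, 0.0165, 0], [-0.0025, 0.017, 0], [-0.0025, 0.017, 0], [0, 0, 0.03], [0, 0, 0.03], [0, 0, 0.03], [0, 0, 0.03], [0, 0, 0.03], [0, 0, 0.02], [0, 0, 0], [0, 0, 0]], turn=[0.4, 0, 0, 0, 0, 0, 0, 0, 0, 0, 0, 0], jaw=[0.093, 0.093, 0.093, 0.093, 0.093, 0.093, 0.093, 0.093, 0.093, 0.093, 0.093, 0.093])

```text
time_s: 5.8
eef_pos: [0.5427, -0.0241, 0.253]
orientation: [0.966, 0.258, -0.0, 0.0]
force: [0.5, -0.0, 0.4]
finger_gap: 1.001
```

```bash
python3 - <<'E'
from h import *
s=bot.sense();print(tomove(s,[.5427,-.0235,.1],30))
a=bot.camera('side')[100:290,120:400,::-1]
cv2.imwrite('pics/s2.png',cv2.resize(a,None,fx=2.8,fy=2.8))
E
```

```text
(array([ 0.0003, -0.0005,  0.0877]), np.float64(29.84), np.float64(-0.16))
```

View pics/s2.png

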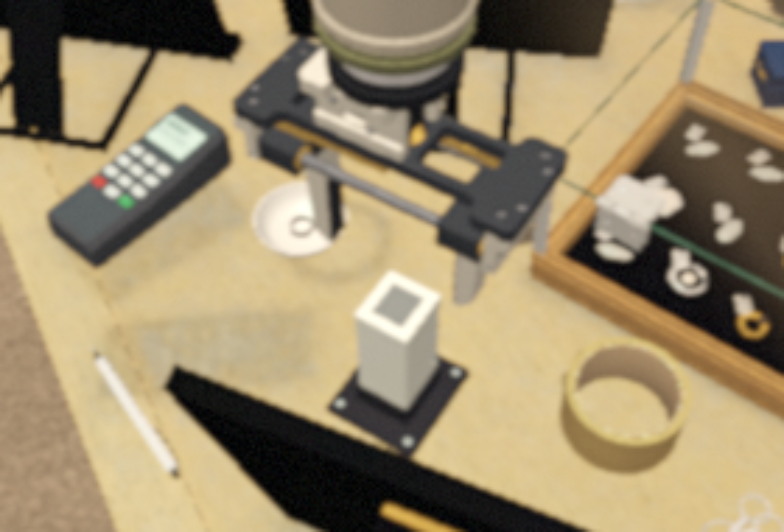

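The jaws straddle the hood symmetrically. I'll descend and grip.

Emit:
carry_out(translation=[[0, 0, 0.022], [0, 0, 0.022], [0, 0, 0.022], [0, 0, 0.022], [0, 0, 0], [0, 0, 0], [0, 0, 0], [0, 0, 0], [0, 0, 0], [0, 0, 0], [0, 0, 0], [0, 0, 0]], turn=[0, 0, 0, 0, 0, 0, 0, 0, 0, 0, 0, 0], jaw=[0.093, 0.093, 0.093, 0.093, 0.093, 0.06, 0.03, 0.03, 0.03, 0.03, 0.03, 0.03])

```text
time_s: 7.05
eef_pos: [0.5426, -0.0237, 0.1648]
orientation: [0.966, 0.257, 0.0, 0.0]
force: [-0.3, -1.2, -0.5]
finger_gap: 0.452
```

Emit:
carry_out(translation=[[0, 0, -0.01], [0, 0, -0.01], [0, 0, -0.01], [0, 0, -0.01], [0, 0, -0.01], [0, 0, -0.01], [0, 0, -0.015], [0, 0, -0.015], [0, 0, -0.015], [0, 0, -0.015], [0, 0, 0], [0, 0, 0]], turn=[0, 0, 0, 0, 0, 0, 0, 0, 0, 0, 0, 0], jaw=[0.03, 0.03, 0.03, 0.03, 0.03, 0.03, 0.03, 0.03, 0.03, 0.03, 0.03, 0.03])

```text
time_s: 8.25
eef_pos: [0.5425, -0.0235, 0.2849]
orientation: [0.966, 0.257, 0.0, -0.0]
force: [-0.0, 0.2, -1.0]
finger_gap: 0.448
```

```bash
python3 - <<'E'
from h import *
s=bot.sense();print(tomove(s,[.46,.065,.2],30))
a=bot.camera('side')[100:290,120:400,::-1]
cv2.imwrite('pics/s3.png',cv2.resize(a,None,fx=2.8,fy=2.8))
E
```

```text
(array([-0.0276, -0.1178,  0.0196]), np.float64(29.81), np.float64(-0.19))
```

View pics/s3.png

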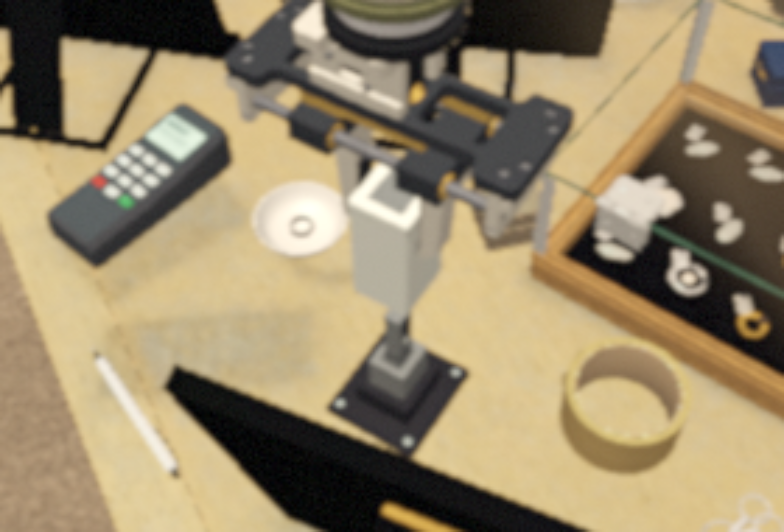

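The hood is in the jaws and clear of the tester, which is still in its socket. I'll carry it to the bare spot at (0.46, 0.065).

Emit:
carry_out(translation=[[-0.004, -0.017, 0], [-0.004, -0.017, 0], [-0.004, -0.017, 0], [-0.004, -0.017, 0], [-0.004, -0.017, 0], [-0.004, -0.017, 0], [-0.004, -0.016, 0], [0, 0, 0.03], [0, 0, 0.03], [0, 0, 0.03], [0, 0, 0.02], [0, 0, 0]], turn=[0, 0, 0, 0, 0, 0, 0, 0, 0, 0, 0, 0], jaw=[0.03, 0.03, 0.03, 0.03, 0.03, 0.03, 0.03, 0.03, 0.03, 0.03, 0.03, 0.03])

```text
time_s: 9.5
eef_pos: [0.4584, 0.0643, 0.1723]
orientation: [0.966, 0.257, -0.003, 0.0]
force: [0.4, 0.1, -0.4]
finger_gap: 0.447
```

Emit:
carry_out(translation=[[0, 0, 0.01], [0, 0, 0.01], [0, 0, 0.01], [0, 0, 0.004], [0, 0, 0.002], [0, 0, 0.001], [0, 0, 0]], turn=[0, 0, 0, 0, 0, 0, 0], jaw=[0.03, 0.03, 0.03, 0.03, 0.03, 0.03, 0.03])

```text
time_s: 10.2
eef_pos: [0.4597, 0.0647, 0.1379]
orientation: [0.966, 0.257, 0.0, -0.0]
force: [-0.8, 0.0, -0.4]
finger_gap: 0.451
```

```bash
python3 - <<'E'
from h import *
a=bot.camera('side')[100:290,120:400,::-1]
cv2.imwrite('pics/s4.png',cv2.resize(a,None,fx=2.8,fy=2.8))
E
```

```text
(no output)
```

View pics/s4.png

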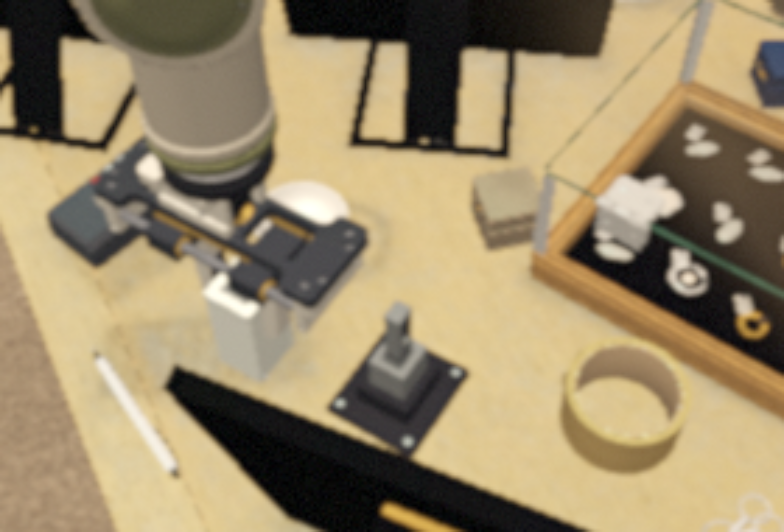

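Emit:
carry_out(translation=[[0, 0, 0.001], [0, 0, 0]], turn=[0, 0], jaw=[0.03, 0.03])

```text
time_s: 10.45
eef_pos: [0.4597, 0.0649, 0.1376]
orientation: [0.966, 0.257, 0.001, -0.0]
force: [-3.1, 0.5, 13.3]
finger_gap: 0.447
```

Contact, 13 N. I'll release, retreat upward and look.

Emit:
carry_out(translation=[[0, 0, 0], [0, 0, 0], [0, 0, 0], [0, 0, 0], [0, 0, 0], [0, 0, -0.01], [0, 0, -0.02], [0, 0, -0.03], [0, 0, -0.03], [0, 0, -0.03], [0, 0, 0], [0, 0, 0]], turn=[0, 0, 0, 0, 0, 0, 0, 0, 0, 0, 0, 0], jaw=[0.05, 0.06, 0.07, 0.07, 0.07, 0.07, 0.07, 0.07, 0.07, 0.07, 0.07, 0.07])

```text
time_s: 11.65
eef_pos: [0.4596, 0.0652, 0.2569]
orientation: [0.966, 0.257, 0.001, -0.0]
force: [0.3, 0.1, 0.7]
finger_gap: 0.752
```

```bash
python3 - <<'E'
from h import *
s=bot.sense();
print(tomove(s,[.5427,-.0235,.097],30))
im=bot.camera('side')[:,:,::-1].copy(); cv2.imwrite('pics/s5f.png',im)
a=im[100:290,120:400]
cv2.imwrite('pics/s5.png',cv2.resize(a,None,fx=2.8,fy=2.8,interpolation=cv2.INTER_CUBIC))
c=bot.get_calibration('wrist'); w=bot.camera('wrist')[:,:,::-1]; cv2.imwrite('pics/w5.png',w)
E
```

```text
(array([0.0278, 0.1182, 0.0947]), np.float64(29.84), np.float64(-0.16))
```

View pics/s5.png

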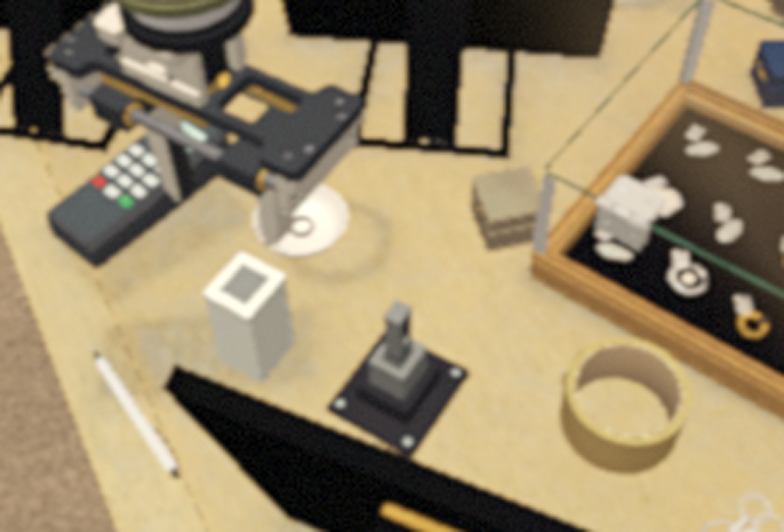

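View pics/w5.png

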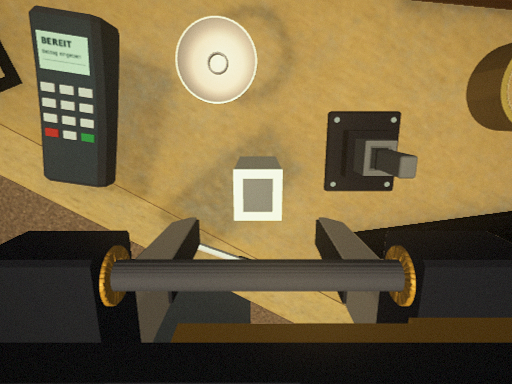

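The hood stands upright on bare table, with its top at about (258,194) in the wrist view. The tester is upright in the socket with its top at (407,165). Now I'll measure the stand and tester.

```bash
python3 - <<'E'
from h import *
c=bot.get_calibration('wrist'); cs=bot.get_calibration('side')
X=ray(c,[(334,119),(397,119),(388,184),(331,184)],.008); print('screws',np.round(X,4),X.mean(0))
d=X[1]-X[0]; print(np.hypot(*d[:2]))
X=ray(c,[(401,155),(415,155),(416,177),(400,177)],.112); print('top',np.round(X[:,:2],4),X.mean(0))
X=ray(cs,np.array([(340,403),(455,373),(407,441)])/2.8+[120,100],.008); print('side screws',np.round(X,4), (X[0]+X[1])/2)
X=ray(cs,np.array([(398,308)])/2.8+[120,100],.112); print('side top',X)
a=cv2.imread('pics/w5.png')[100:200,310:430]; cv2.imwrite('pics/w5z.png',cv2.resize(a,None,fx=6,fy=6,interpolation=cv2.INTER_CUBIC))
E
```

```text
screws [[ 0.558   0.0258  0.008 ]
 [ 0.5923 -0.034   0.008 ]
 [ 0.5281 -0.0684  0.008 ]
 [ 0.4954 -0.0114  0.008 ]] [ 0.54345416 -0.02200572  0.008     ]
0.06894866394152613
top [[ 0.5478 -0.011 ]
 [ 0.5532 -0.0204]
 [ 0.5397 -0.0316]
 [ 0.5335 -0.0206]] [ 0.5435496  -0.02088171  0.112     ]
side screws [[ 0.4969 -0.0146  0.008 ]
 [ 0.5889 -0.0329  0.008 ]
 [ 0.5271 -0.0678  0.008 ]] [ 0.54290574 -0.02371442  0.008     ]
side top [[ 0.54443196 -0.02189094  0.112     ]]
```

View pics/w5z.png

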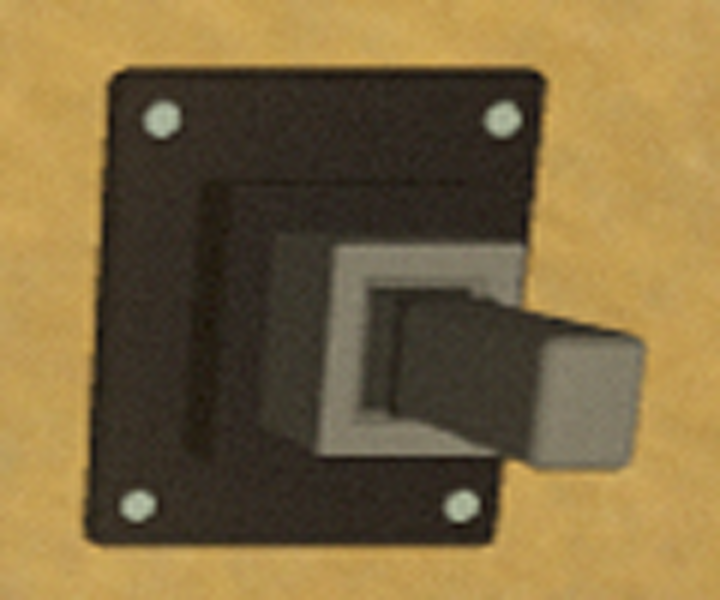

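Emit:
carry_out(translation=[[0.004, 0.017, 0], [0.004, 0.017, 0], [0.004, 0.017, 0], [0.004, 0.017, 0], [0.004, 0.017, 0], [0.004, 0.017, 0], [0.0046, 0.0158, 0], [0, 0, 0], [0, 0, 0.02], [0, 0, 0.02], [0, 0, 0], [0, 0, 0]], turn=[0, 0, 0, 0, 0, 0, 0, 0, 0, 0, 0, 0], jaw=[0.05, 0.05, 0.05, 0.05, 0.05, 0.05, 0.05, 0.05, 0.05, 0.05, 0.05, 0.05])

```text
time_s: 12.95
eef_pos: [0.5425, -0.023, 0.2166]
orientation: [0.966, 0.257, -0.001, -0.0]
force: [-0.3, 0.9, 0.2]
finger_gap: 0.533
```

```bash
python3 - <<'E'
from h import *
s=bot.sense();print(tomove(s,[.5432,-.0228,.097],30))
a=bot.camera('side')[100:290,120:400,::-1]
cv2.imwrite('pics/s6.png',cv2.resize(a,None,fx=2.8,fy=2.8,interpolation=cv2.INTER_CUBIC))
E
```

```text
(array([0.0008, 0.0002, 0.0543]), np.float64(29.79), np.float64(-0.21))
```

View pics/s6.png

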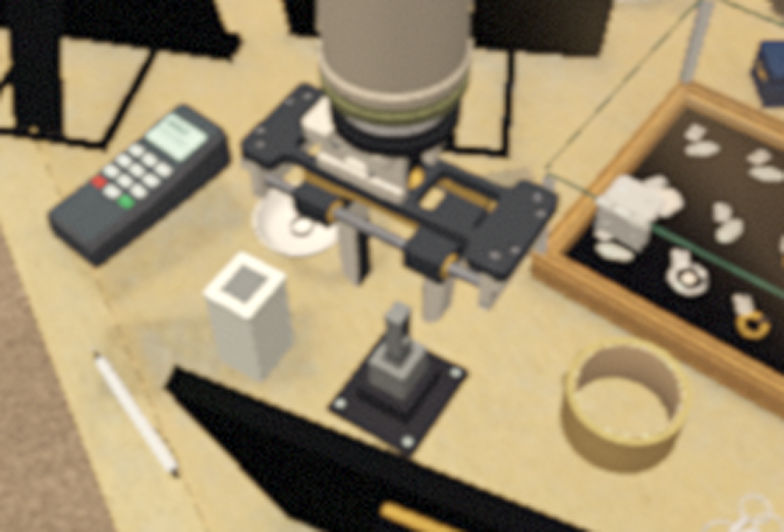

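Emit:
carry_out(translation=[[0.0008, 0, 0.018], [0, 0, 0.018], [0, 0, 0.018], [0, 0, 0], [0, 0, 0], [0, 0, 0], [0, 0, 0], [0, 0, 0], [0, 0, 0], [0, 0, 0]], turn=[0, 0, 0, 0, 0, 0, 0, 0, 0, 0], jaw=[0.05, 0.05, 0.05, 0.05, 0.04, 0.03, 0.02, 0.005, 0.005, 0.005])

```text
time_s: 14.0
eef_pos: [0.5438, -0.0229, 0.1631]
orientation: [0.966, 0.257, 0.0, -0.0]
force: [-0.8, 1.0, 4.2]
finger_gap: 0.148
```

Gripped at 14 mm opening. I'll draw it out.

Emit:
carry_out(translation=[[0, 0, -0.006], [0, 0, -0.006], [0, 0, -0.006], [0, 0, -0.006], [0, 0, -0.006], [0, 0, -0.006], [0, 0, -0.006], [0, 0, -0.006], [0, 0, -0.006], [0, 0, -0.006], [0, 0, -0.01], [0, 0, 0]], turn=[0, 0, 0, 0, 0, 0, 0, 0, 0, 0, 0, 0], jaw=[0.005, 0.005, 0.005, 0.005, 0.005, 0.005, 0.005, 0.005, 0.005, 0.005, 0.005, 0.005])

```text
time_s: 15.2
eef_pos: [0.5441, -0.023, 0.234]
orientation: [0.966, 0.257, 0.001, 0.0]
force: [-0.4, -0.0, -1.0]
finger_gap: 0.152
```

```bash
python3 - <<'E'
from h import *
s=bot.sense();g=s['eef_pos']-[0,0,bot.grasp_offset];print(g)
im=bot.camera('side')[:,:,::-1].copy()
print(proj(bot.get_calibration('side'),[g,g-[0,0,.088]]))
a=im[130:280,180:360]
cv2.imwrite('pics/s7.png',cv2.resize(a,None,fx=4,fy=4,interpolation=cv2.INTER_CUBIC))
E
```

```text
[ 0.5441168  -0.0229834   0.16868228]
[[262.11195498 192.76732735]
 [262.33645373 219.37102878]]
```

View pics/s7.png

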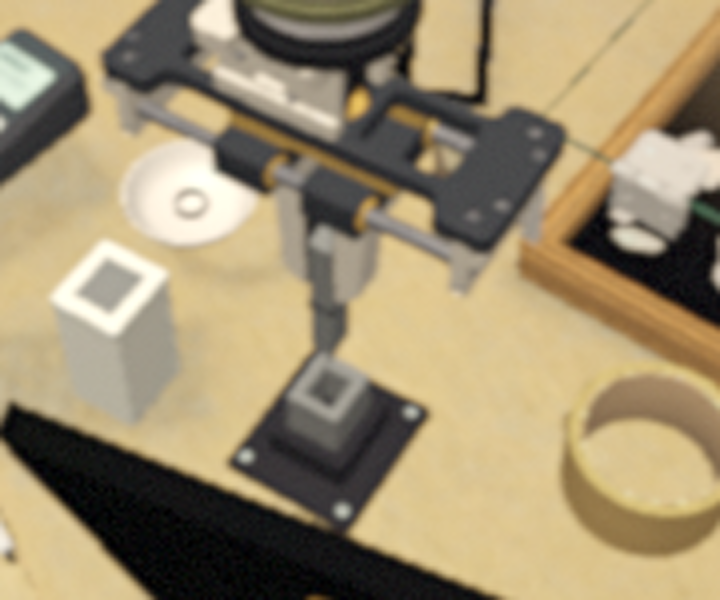

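The tester is clear of the socket, tip near (329,357) in the crop. I'll move it beside the socket's +x face and lower it next to the top edge.

Emit:
carry_out(translation=[[0.01, 0, 0], [0.01, 0, 0], [0.01, 0, 0], [0.006, 0, 0], [0, 0, 0], [0, 0, 0.013], [0, 0, 0.013], [0, 0, 0.013], [0, 0, 0.0125], [0, 0, 0], [0, 0, 0]], turn=[0, 0, 0, 0, 0, 0, 0, 0, 0, 0, 0], jaw=[0.005, 0.005, 0.005, 0.005, 0.005, 0.005, 0.005, 0.005, 0.005, 0.005, 0.005])

```text
time_s: 16.35
eef_pos: [0.5747, -0.0053, 0.1808]
orientation: [0.966, 0.257, -0.001, -0.0]
force: [-0.5, -1.0, 0.5]
finger_gap: 0.153
```

```bash
python3 - <<'E'
from h import *
s=bot.sense();g=s['eef_pos']-[0,0,bot.grasp_offset];print(g,s['force'])
for n in('side','scene'):
  im=bot.camera(n)[:,:,::-1].copy()
  a=im[130:280,180:360]
  cv2.imwrite(f'pics/{n}8.png',cv2.resize(a,None,fx=4,fy=4,interpolation=cv2.INTER_CUBIC))
E
```

```text
[ 0.57474108 -0.00531646  0.11545791] [-0.45501134 -0.97587834  0.50707355]
```

View pics/side8.png

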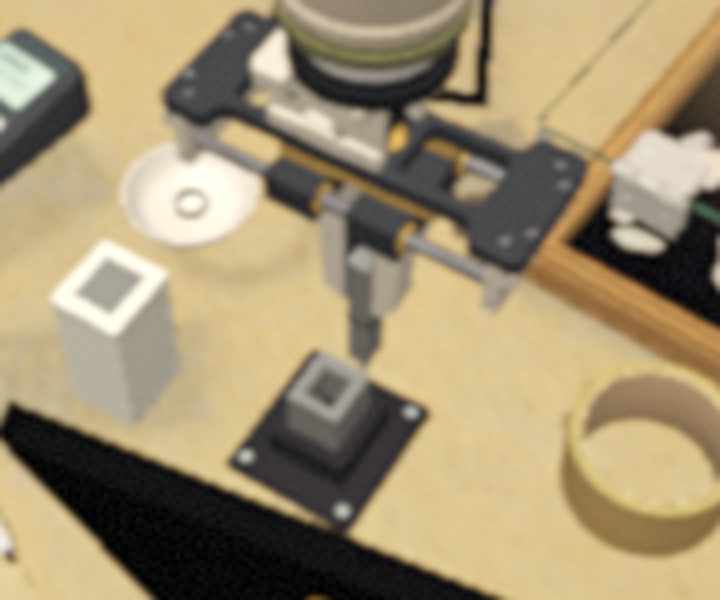

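Emit:
carry_out(translation=[[-0.005, 0, -0.0004], [-0.005, 0, -0.0004], [-0.005, 0, -0.0004], [-0.005, 0, -0.0004], [-0.005, 0, -0.0004], [-0.005, 0, 0.0005], [-0.005, 0, 0.0013], [-0.005, 0, 0.002], [0, 0, 0]], turn=[0, 0, 0, 0, 0, 0, 0, 0, 0], jaw=[0.005, 0.005, 0.005, 0.005, 0.005, 0.005, 0.005, 0.005, 0.005])

```text
time_s: 17.35
eef_pos: [0.5409, -0.025, 0.1802]
orientation: [0.966, 0.257, 0.001, 0.0]
force: [3.5, 2.1, 3.6]
finger_gap: 0.15
```

```bash
python3 - <<'E'
from h import *
s=bot.sense();g=s['eef_pos']-[0,0,bot.grasp_offset];print(g,s['force'])
for n in('side',):
  im=bot.camera(n)[:,:,::-1].copy()
  a=im[130:280,180:360]
  cv2.imwrite(f'pics/{n}9.png',cv2.resize(a,None,fx=4,fy=4,interpolation=cv2.INTER_CUBIC))
E
```

```text
[ 0.54087898 -0.02504225  0.11492397] [3.52379917 2.14848511 3.55176545]
```

View pics/side9.png

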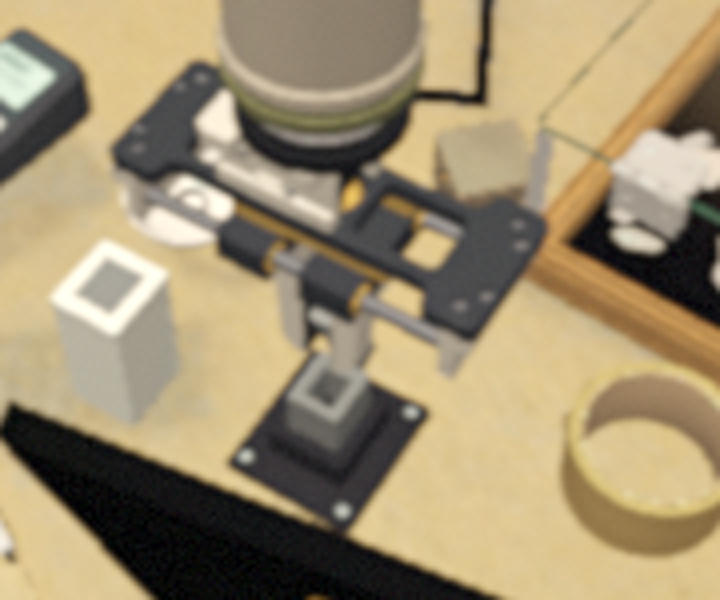

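Emit:
carry_out(translation=[[-0.004, 0, 0.002], [-0.004, 0, 0.0022], [-0.004, 0, 0.0024], [-0.003, 0, 0.002], [0, 0, 0]], turn=[0, 0, 0, 0, 0], jaw=[0.005, 0.005, 0.005, 0.005, 0.005])

```text
time_s: 17.9
eef_pos: [0.5263, -0.0328, 0.1704]
orientation: [0.966, 0.257, -0.001, -0.0]
force: [1.6, 0.5, 3.1]
finger_gap: 0.148
```

Emit:
carry_out(translation=[[0, 0, -0.01], [0, 0, -0.015], [0, 0, -0.02], [0, 0, -0.02], [0, 0, -0.02], [0, 0, -0.02], [0, 0, 0], [0, 0, 0]], turn=[0, 0, 0, 0, 0, 0, 0, 0], jaw=[0.005, 0.005, 0.005, 0.005, 0.005, 0.005, 0.005, 0.005])

```text
time_s: 18.7
eef_pos: [0.5265, -0.0321, 0.2759]
orientation: [0.966, 0.257, -0.0, -0.0]
force: [-0.3, -0.0, -0.7]
finger_gap: 0.148
```

```bash
python3 - <<'E'
from h import *
s=bot.sense();g=s['eef_pos']-[0,0,bot.grasp_offset];print(g,s['force'])
for n in('side','scene'):
  im=bot.camera(n)[:,:,::-1].copy(); cv2.imwrite(f'pics/{n}10f.png',im)
  c=bot.get_calibration(n); u,v=proj(c,[g])[0]; u,v=int(u),int(v); print(n,u,v,'crop',u-70,v-60)
  a=im[max(v-60,0):v+60,u-70:u+70]
  cv2.imwrite(f'pics/{n}10.png',cv2.resize(a,None,fx=5,fy=5,interpolation=cv2.INTER_CUBIC))
cv2.imwrite('pics/w10.png',bot.camera('wrist')[:,:,::-1])
E
```

```text
[ 0.52652604 -0.03210491  0.2106071 ] [-0.30041536 -0.03484848 -0.67205001]
side 255 185 crop 185 125
scene 261 190 crop 191 130
```

View pics/side10.png

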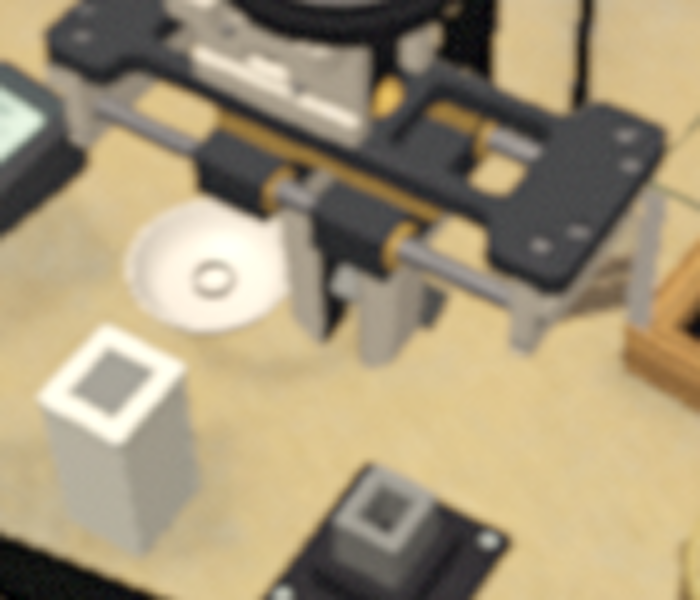

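View pics/scene10.png

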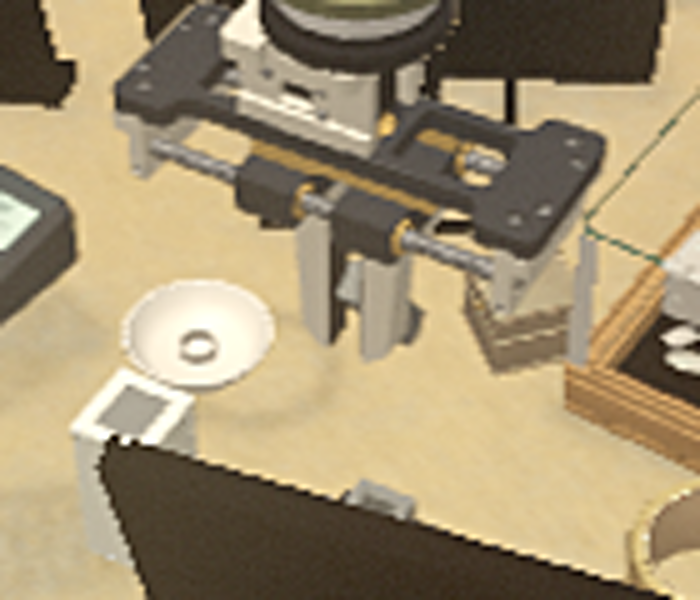

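View pics/w10.png

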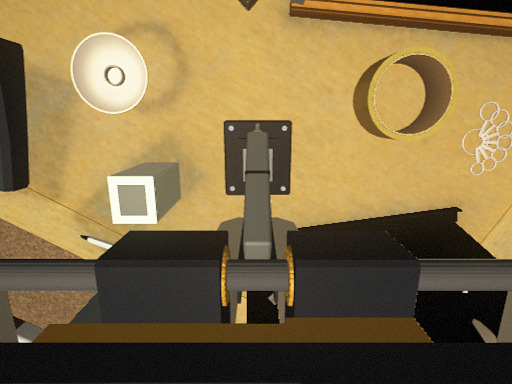

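The wrist view shows the tester leaning away with its tip at about (257,125). I'll compute the angle by intersecting that ray with the lean plane.

```bash
python3 - <<'E'
from h import *
from scipy.spatial.transform import Rotation as Ro
s=bot.sense();g=s['eef_pos']-[0,0,bot.grasp_offset];R=Ro.from_quat(s['orientation']).as_matrix();tx=R[:,0];ty=R[:,1]
c=bot.get_calibration('wrist')
for uv in [(257,125),(257,122),(257,128),(257,134)]:
  RR=np.array(c['R']);C=-RR.T@np.array(c['t']);d=RR.T@np.array([(uv[0]-c['cx'])/c['fx'],(uv[1]-c['cy'])/c['fy'],1])
  X=C+d*((g-C)@ty)/(d@ty); r=X-g; print(uv,'along x',r@tx,'z',r[2],'len',np.linalg.norm(r),'ang',np.degrees(np.arctan2(r@tx,-r[2])))
im=cv2.imread('pics/w10.png')[105:245,190:320]; cv2.imwrite('pics/w10z.png',cv2.resize(im,None,fx=4.2,fy=4.2,interpolation=cv2.INTER_CUBIC))
for th in(35,40,45,50,55):
  a=np.radians(th); L=.088
  print(th,proj(c,[g+L*(np.sin(a)*tx-[0,0,np.cos(a)]), g+.070*(np.sin(a)*tx-[0,0,np.cos(a)])]).round(1).tolist())
  print('   side',proj(bot.get_calibration('side'),[g+L*(np.sin(a)*tx-[0,0,np.cos(a)])]).round(1).tolist())
E
```

```text
(257, 125) along x 0.02754667062085437 z -2.112423491239028 len 2.1125584700913445 ang 0.7471127442987513
(257, 122) along x 0.04941248383141061 z -2.1265694337582857 len 2.1270601893084797 ang 1.3310721904188165
(257, 128) along x 0.005848551262492955 z -2.098386037142776 len 2.0983878974756105 ang 0.15969246362088577
(257, 134) along x -0.03705226366034554 z -2.0706316400808906 len 2.0710326186860897 ang -1.0251518145493783
35 [[258.7, 140.6], [258.8, 157.1]]
   side [[270.2, 192.0]]
40 [[258.7, 132.5], [258.8, 150.7]]
   side [[271.8, 188.4]]
45 [[258.8, 124.6], [258.8, 144.5]]
   side [[273.4, 184.9]]
50 [[258.8, 116.9], [258.9, 138.7]]
   side [[274.8, 181.3]]
55 [[258.9, 109.4], [259.0, 133.2]]
   side [[276.1, 177.8]]
```

View pics/w10z.png

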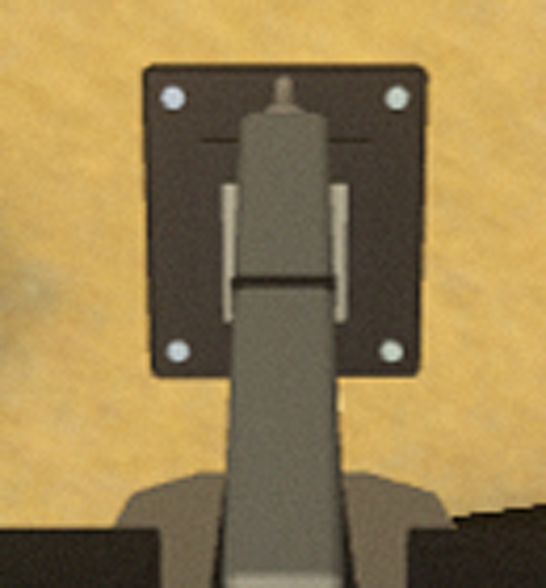

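```bash
python3 - <<'E'
from h import *
from scipy.spatial.transform import Rotation as Ro
from scipy.optimize import least_squares
s=bot.sense();g=s['eef_pos']-[0,0,bot.grasp_offset];tx=Ro.from_quat(s['orientation']).as_matrix()[:,0]
c=bot.get_calibration('wrist'); z=np.array([0,0,1.])
def f(p):
  L,th,o=p; ax=np.sin(th)*tx-np.cos(th)*z; n=np.cos(th)*tx+np.sin(th)*z
  b=g+n*o
  return proj(c,[b+L*ax,b+(L-.018)*ax+.009*n,b+(L-.103)*ax+.009*n])[:,1]
obs=np.array([105+77/4.2,105+112/4.2,105+574/4.2])
r=least_squares(lambda p:np.r_[f(p)-obs,(p[2])/.002],[.088,.8,0]); print(r.x[0],np.degrees(r.x[1]),r.x[2],r.fun)
r=least_squares(lambda p:f([p[0],p[1],0])-obs,[.088,.8]); print(r.x[0],np.degrees(r.x[1]),r.fun)
E
```

```text
0.09999212924565823 38.835907775192986 -0.00041957764110050783 [ 0.6814731  -0.83575235  0.12379464 -0.20978882]
0.09974499276860782 38.69890302501536 [ 0.70723023 -0.86690647  0.12788073]
```

The angle and grip distance are ambiguous from this near-degenerate view. I'll turn so the lean plane is side-on to the scene and side cameras, away from the panel.

Emit:
carry_out(translation=[[0.008, -0.014, 0], [0.008, -0.014, 0], [0.008, -0.014, 0], [0.008, -0.014, 0], [0, 0, 0], [0, 0, 0], [0, 0, 0], [0, 0, 0], [0, 0, 0], [0, 0, 0], [0, 0, 0], [0, 0, 0]], turn=[0, 0, 0, 0, 8.5, 8.5, 8.5, 8.5, 8.5, 8.5, 8.5, 0], jaw=[0.005, 0.005, 0.005, 0.005, 0.005, 0.005, 0.005, 0.005, 0.005, 0.005, 0.005, 0.005])

```text
time_s: 20.05
eef_pos: [0.5267, 0.0323, 0.2749]
orientation: [0.966, -0.257, -0.001, 0.001]
force: [-1.1, 0.6, -0.4]
finger_gap: 0.148
```

```bash
cat > look.py <<'E'
from h import *
import sys
k=sys.argv[1]
s=bot.sense();g=s['eef_pos']-[0,0,bot.grasp_offset];print(g,s['orientation'],s['qpos'].round(2))
for n in('side','scene'):
  im=bot.camera(n)[:,:,::-1].copy(); cv2.imwrite(f'pics/{n}{k}f.png',im)
  c=bot.get_calibration(n); u,v=proj(c,[g])[0]; u,v=int(u),int(v); print(n,u,v,'crop',u-60,v-40)
  a=im[max(v-40,0):v+60,u-60:u+60]
  cv2.imwrite(f'pics/{n}{k}.png',cv2.resize(a,None,fx=6,fy=6,interpolation=cv2.INTER_CUBIC))
E
python3 look.py 11
```

```text
[0.52674027 0.0322988  0.20956253] [ 9.66296955e-01 -2.57427200e-01 -7.26361555e-04  9.50726457e-04] [-0.78  0.56  0.92  2.11 -0.64  0.78 -1.54]
side 239 161 crop 179 121
scene 246 173 crop 186 133
```

View pics/side11.png

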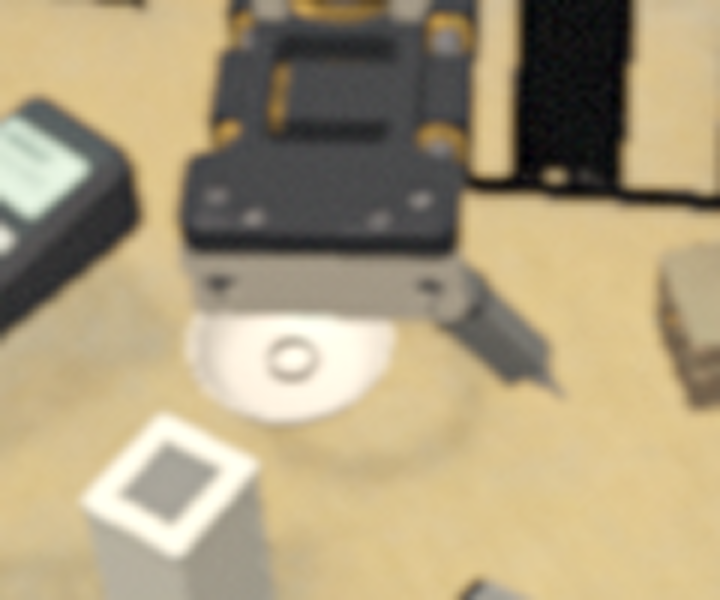

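View pics/scene11.png

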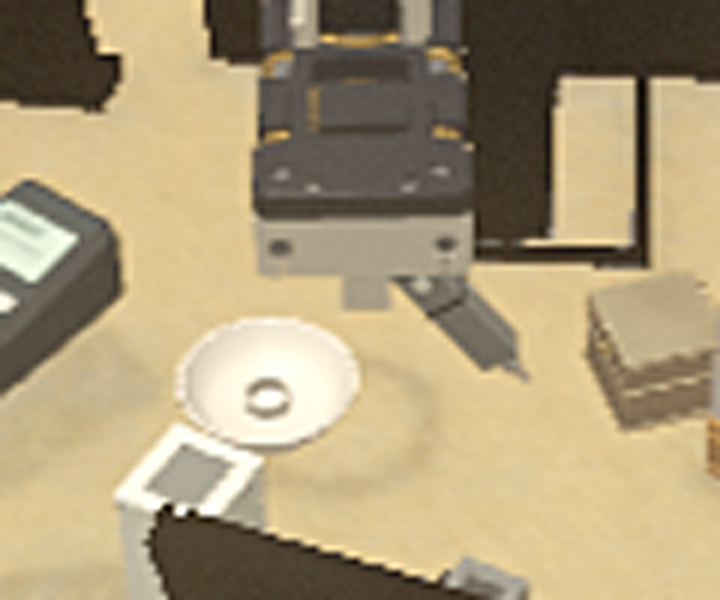

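The tip shows at side (272.7,186.8) and scene (273.7,196.0).

```bash
cat > ang.py <<'E'
from h import *
from scipy.spatial.transform import Rotation as Ro
def ang(ob):
  s=bot.sense();g=s['eef_pos']-[0,0,bot.grasp_offset];R=Ro.from_quat(s['orientation']).as_matrix();tx=R[:,0];ty=R[:,1]
  for n,l in ob.items():
    c=bot.get_calibration(n); RR=np.array(c['R']);C=-RR.T@np.array(c['t']); P=[]
    for uv in l:
      d=RR.T@np.array([(uv[0]-c['cx'])/c['fx'],(uv[1]-c['cy'])/c['fy'],1])
      X=C+d*((g-C)@ty)/(d@ty); r=X-g; P.append((r@tx,r[2])); print(n,'tip' if len(P)==1 else 'body',X.round(4),'r',np.round(P[-1],4),'len',np.hypot(*P[-1]),'ang',np.degrees(np.arctan2(r@tx,-r[2])))
    if len(P)>1: d=np.array(P[0])-P[1]; print('  axis ang',np.degrees(np.arctan2(d[0],-d[1])))
    
E
python3 - <<'E'
from ang import *
# second: axis point on body: middle of the body's lower end
S=lambda *p:[(np.array(q)/6+[179,121]).tolist() for q in p]
C=lambda *p:[(np.array(q)/6+[186,133]).tolist() for q in p]
ang({'side':S((562,395),(490,325)),'scene':C((526,378),(455,305))})
E
```

```text
side tip [0.5808 0.0017 0.138 ] r [ 0.062 -0.072] len 0.09497548375108689 ang 40.748967073141166
side body [0.5603 0.0133 0.1728] r [ 0.0384 -0.0371] len 0.05339079470245143 ang 46.002653620562306
  axis ang 34.079602074749126
scene tip [0.5816 0.0012 0.1371] r [ 0.063  -0.0728] len 0.09629073613999652 ang 40.83860062521943
scene body [0.5571 0.0151 0.1771] r [ 0.0348 -0.0328] len 0.04781966383330392 ang 46.67498191369206
  axis ang 35.138731105166414
```

```bash
python3 - <<'E'
import cv2,numpy as np
a=cv2.imread('pics/side11f.png')[158:192,245:280];b=cv2.imread('pics/scene11f.png')[172:202,242:280]
cv2.imwrite('pics/z11.png',np.hstack([cv2.resize(a,(394,383),interpolation=cv2.INTER_CUBIC),cv2.resize(b,(400,383*1),interpolation=cv2.INTER_CUBIC)]))
print(394/35,383/34,400/38,383/30)
E
```

```text
11.257142857142858 11.264705882352942 10.526315789473685 12.766666666666667
```

View pics/z11.png

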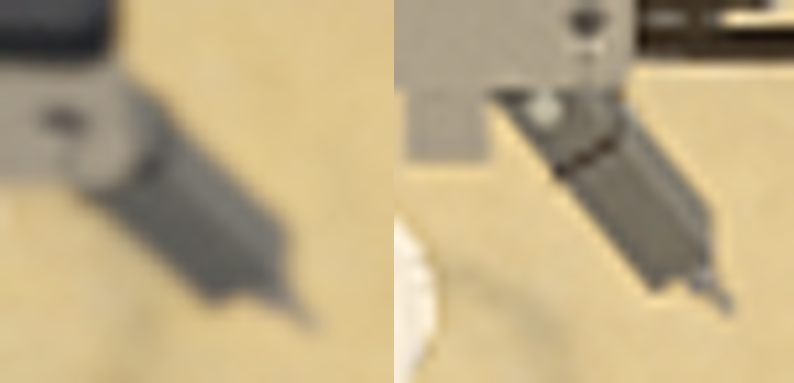

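```bash
python3 - <<'E'
from ang import *
for n,l in {'scene':[(266.8,194.9),(252.5,179.8)],'scene ':[(272,188.6),(263.5,179.05)],'side':[(263.65,185.1),(252.1,174.9)],'side ':[(270.6,178.9),(259.2,166.9)]}.items(): ang({n.strip():l})
E
```

```text
scene tip [0.5675 0.0092 0.1411] r [ 0.0467 -0.0688] len 0.0831438683178259 ang 34.19829503276523
scene body [0.5386 0.0255 0.1902] r [ 0.0135 -0.0197] len 0.023927782604387007 ang 34.470012989283425
  axis ang 34.0885014480558
scene tip [0.5777 0.0034 0.1614] r [ 0.0584 -0.0486] len 0.07597994773267977 ang 50.2769697032375
scene body [0.5603 0.0133 0.1919] r [ 0.0384 -0.018 ] len 0.042468060305088484 ang 64.8491381087607
  axis ang 33.24444796899476
side tip [0.5652 0.0105 0.1429] r [ 0.0441 -0.067 ] len 0.08020112291815065 ang 33.34613384074932
side body [0.546  0.0214 0.1732] r [ 0.022  -0.0367] len 0.04278908740012874 ang 30.904525445869407
  axis ang 36.13272289529095
side tip [0.5769 0.0039 0.1622] r [ 0.0576 -0.0477] len 0.07475306200529558 ang 50.37774031400049
side body [0.5581 0.0146 0.1964] r [ 0.0358 -0.0135] len 0.03830607437162771 ang 69.33888488941696
  axis ang 32.47333279128339
```

```bash
cat > fit.py <<'E'
from h import *
from scipy.spatial.transform import Rotation as Ro
from scipy.optimize import least_squares
def run(obs,dims=(.009,.007)):
  s=bot.sense();g=s['eef_pos']-[0,0,bot.grasp_offset];R=Ro.from_quat(s['orientation']).as_matrix();tx,ty=R[:,0],R[:,1];z=np.array([0,0,1.])
  cal={n:bot.get_calibration(n) for n in('side','scene','wrist')}
  A,B=dims
  def f(p):
    L,th,o=p; ax=np.sin(th)*tx-np.cos(th)*z; n=np.cos(th)*tx+np.sin(th)*z; b=g+n*o
    D={'tip':b+L*ax,'nl':b+(L-.018)*ax-A*n+B*ty,'fu':b+(L-.018)*ax+A*n-B*ty,'nu':b+(L-.018)*ax+A*n+B*ty,'topedge':b+(L-.103)*ax+A*n,'endedge':b+(L-.018)*ax+A*n}
    o=[]
    for cam,k,uv in obs:
      q=proj(cal[cam],D[k])[0]-np.array(uv,float); o+= [q[1]] if cam=='wrist' else list(q)
    return np.array(o)
  r=least_squares(f,[.09,.7,0],loss='soft_l1'); L,th,o=r.x
  J=r.jac; 
  print('L',L.round(4),'deg',np.degrees(th).round(1),'off',o.round(4),'res',f(r.x).round(1))
  ax=np.sin(th)*tx-np.cos(th)*z; n=np.cos(th)*tx+np.sin(th)*z
  tip=g+n*o+L*ax; print('tip',tip.round(4),'tip-g in tool',(R.T@(tip-g)).round(4))
  return tip
E
python3 - <<'E'
from fit import *
O=[('side','tip',(272.7,186.8)),('scene','tip',(273.7,196)),('scene','nl',(266.8,194.9)),('side','nl',(263.65,185.1)),('scene','fu',(271.9,188.8)),('side','fu',(270.6,178.9))]
run(O); W=[('wrist','tip',(0,123.3)),('wrist','endedge',(0,131.7)),('wrist','topedge',(0,241.7))]
run(O+W); run(O+W[:2])
E
```

```text
L 0.0952 deg 35.1 off 0.009 res [ 0.   0.3 -0.4 -0.  -0.8  0.4  0.1  1.5  0.2 -1.   0.8 -1. ]
tip [0.5809 0.0017 0.1371] tip-g in tool [ 0.0621 -0.0001  0.0727]
L 0.0953 deg 37.1 off 0.0054 res [-0.1  0.3 -0.5 -0.  -1.1  0.6 -0.2  1.7 -0.2 -0.9  0.3 -1.   0.3 -2.
  0.1]
tip [0.5807 0.0018 0.1371] tip-g in tool [ 0.0618 -0.0001  0.0728]
L 0.0952 deg 40.5 off 0.0003 res [ 0.   0.1 -0.4 -0.2 -1.2  0.8 -0.3  1.9 -0.6 -1.  -0.2 -1.1 -0.1 -0.7]
tip [0.5809 0.0017 0.1377] tip-g in tool [ 0.0621 -0.0001  0.0721]
```

The tip is well fixed, at (62, 72) mm from the grasp point, but the lean is only 35–40°. I'll go back for a second, lower push against the socket edge.

Emit:
carry_out(translation=[[0, 0, 0], [0, 0, 0], [0, 0, 0], [0, 0, 0], [0, 0, 0], [0, 0, 0], [0, 0, 0], [-0.006, 0.014, 0], [-0.006, 0.014, 0], [-0.006, 0.014, 0], [-0.006, 0.014, 0], [0, 0, 0]], turn=[-8.5, -8.5, -8.5, -8.5, -8.5, -8.5, -8.5, 0, 0, 0, 0, 0], jaw=[0.005, 0.005, 0.005, 0.005, 0.005, 0.005, 0.005, 0.005, 0.005, 0.005, 0.005, 0.005])

```text
time_s: 21.35
eef_pos: [0.5341, -0.0305, 0.2761]
orientation: [0.966, 0.257, 0.0, 0.0]
force: [0.5, -0.1, -0.1]
finger_gap: 0.146
```

Emit:
carry_out(translation=[[0, 0, 0.02], [0, 0, 0.02], [0, 0, 0.02], [0, 0, 0.02], [0, 0, 0.015], [0, 0, 0]], turn=[0, 0, 0, 0, 0, 0], jaw=[0.005, 0.005, 0.005, 0.005, 0.005, 0.005])

```text
time_s: 21.95
eef_pos: [0.5334, -0.0275, 0.1793]
orientation: [0.966, 0.258, -0.001, -0.001]
force: [0.2, -0.1, 0.6]
finger_gap: 0.145
```

```bash
python3 - <<'E'
from h import *
s=bot.sense();g=s['eef_pos']-[0,0,bot.grasp_offset];print(g,s['force'],s['orientation']); d=g-[.5441,-.0230,0]; print('gx',d@[.866,.5,0],'gy',d@[.5,-.866,0],'gz',g[2])
E
```

```text
[ 0.5333521  -0.02749341  0.11399803] [ 0.21869796 -0.10941412  0.64758336] [ 9.66067195e-01  2.58286649e-01 -1.36090528e-03 -5.73510257e-04]
gx -0.011554382226407745 gy -0.0014826590003849745 gz 0.11399802740530246
```

Now push from gx −12 to −28.5 mm while lowering about 6 mm.

Emit:
carry_out(translation=[[-0.004, 0, 0], [-0.004, 0, 0], [-0.003, 0, 0.0018], [-0.003, 0, 0.002], [-0.003, 0, 0.0022], [0, 0, 0], [0, 0, -0.008], [0, 0, -0.02], [0, 0, -0.02], [0, 0, -0.02], [0, 0, -0.02], [0, 0, -0.008]], turn=[0, 0, 0, 0, 0, 0, 0, 0, 0, 0, 0, 0], jaw=[0.005, 0.005, 0.005, 0.005, 0.005, 0.005, 0.005, 0.005, 0.005, 0.005, 0.005, 0.005])

```text
time_s: 23.15
eef_pos: [0.5194, -0.037, 0.2726]
orientation: [0.966, 0.257, 0.001, 0.0]
force: [-0.7, 0.1, -0.4]
finger_gap: 0.15
```

Emit:
carry_out(translation=[[0.01, -0.018, 0], [0.01, -0.018, 0], [0.01, -0.018, 0], [0.01, -0.018, 0], [0, 0, 0], [0, 0, 0], [0, 0, 0], [0, 0, 0], [0, 0, 0], [0, 0, 0], [0, 0, 0], [0, 0, 0]], turn=[0, 0, 0, 0, 8.5, 8.5, 8.5, 8.5, 8.5, 8.5, 8.5, 0], jaw=[0.005, 0.005, 0.005, 0.005, 0.005, 0.005, 0.005, 0.005, 0.005, 0.005, 0.005, 0.005])

```text
time_s: 24.35
eef_pos: [0.5179, 0.0458, 0.2703]
orientation: [0.966, -0.257, -0.0, 0.001]
force: [0.7, 0.2, -1.0]
finger_gap: 0.15
```

```bash
python3 look.py 12; python3 - <<'E'
from h import *
cv2.imwrite('pics/w12.png',bot.camera('wrist')[:,:,::-1])
s=bot.sense();g=s['eef_pos']-[0,0,bot.grasp_offset]
o=[]
for n in('side','scene'):
  u,v=proj(bot.get_calibration(n),[g])[0].astype(int); im=cv2.imread(f'pics/{n}12f.png'); a=im[v-2:v+38,u+5:u+45]; print(n,u+5,v-2); o.append(cv2.resize(a,(400,400),interpolation=cv2.INTER_CUBIC))
cv2.imwrite('pics/z12.png',np.hstack(o))
im=cv2.imread('pics/w12.png')[95:255,190:320]; cv2.imwrite('pics/w12z.png',cv2.resize(im,None,fx=3.7,fy=3.7,interpolation=cv2.INTER_CUBIC))
E
```

```text
[0.51792087 0.04581958 0.20500737] [ 9.66349625e-01 -2.57230774e-01 -4.94775603e-04  6.97008638e-04] [-0.81  0.55  0.92  2.13 -0.65  0.77 -1.56]
side 232 160 crop 172 120
scene 239 172 crop 179 132
side 237 158
scene 245 170
```

View pics/z12.png

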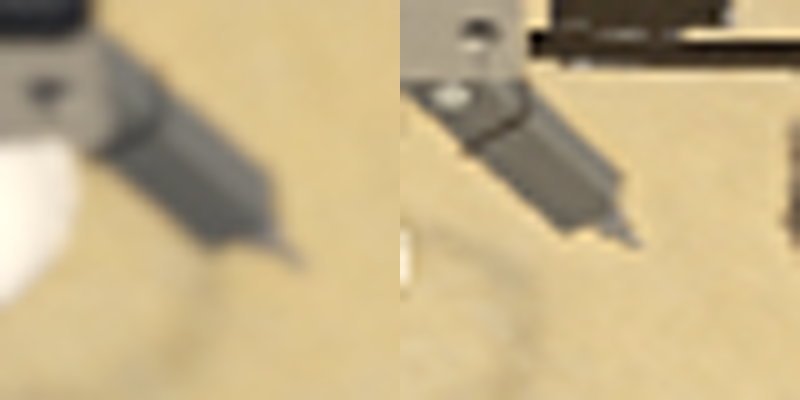

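View pics/w12z.png

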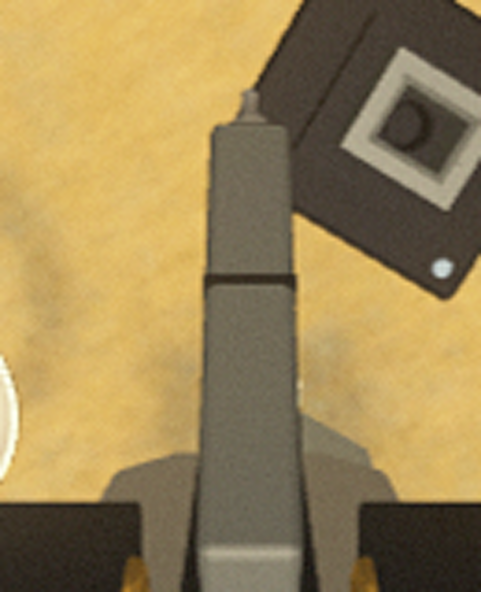

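View pics/scene12.png

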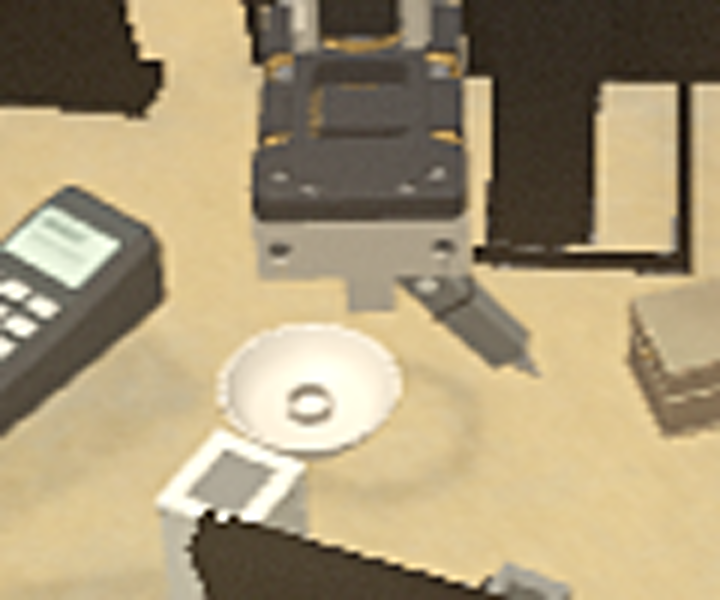

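```bash
python3 - <<'E'
from fit import *
from ang import ang
k=.45
S=lambda x,y:(237+x/10-k,158+y/10-k); C=lambda x,y:(245+x/10-k,170+y/10-k)
O=[('side','tip',S(300,264)),('scene','tip',C(240,245)),('scene','nl',C(168,236)),('side','nl',S(207,250)),('scene','fu',C(222,180)),('side','fu',S(268,180))]
W=[('wrist','tip',(0,119)),('wrist','endedge',(0,128.2)),('wrist','topedge',(0,242.7))]
run(O);run(O+W)
for n,l in {'side':[S(207,250),S(100,155)],'side ':[S(268,180),S(150,75)],'scene':[C(168,236),C(70,150)],'scene ':[C(222,180),C(120,80)]}.items(): ang({n.strip():l})
E
```

```text
L 0.0933 deg 36.8 off 0.0103 res [ 0.1  0.3 -0.6 -0.1 -0.9  0.3  0.2  1.3 -0.3 -1.7  1.6 -0.5]
tip [0.5739 0.0141 0.1368] tip-g in tool [ 0.0641 -0.      0.0686]
L 0.0939 deg 38.4 off 0.0077 res [ 0.2  0.3 -0.4 -0.  -0.8  0.5  0.3  1.6 -0.4 -1.6  1.5 -0.4  1.  -1.7
  0.2]
tip [0.5742 0.014  0.1365] tip-g in tool [ 0.0644 -0.      0.0688]
side tip [0.5576 0.0233 0.1415] r [ 0.0454 -0.0639] len 0.07832035528185807 ang 35.38487011784452
side body [0.5399 0.0333 0.1698] r [ 0.025  -0.0355] len 0.04346298958454614 ang 35.153379200332544
  axis ang 35.673505597329765
side tip [0.5682 0.0173 0.1632] r [ 0.0576 -0.0421] len 0.07134634015117093 ang 53.793394511875164
side body [0.5489 0.0282 0.1931] r [ 0.0353 -0.0123] len 0.03741459261900812 ang 70.82628237366681
  axis ang 36.67006154939475
scene tip [0.5602 0.0218 0.1399] r [ 0.0484 -0.0654] len 0.08139933430307393 ang 36.48951277524721
scene body [0.5403 0.0331 0.1684] r [ 0.0255 -0.0369] len 0.04488573350062275 ang 34.676498872605976
  axis ang 38.71536633729884
scene tip [0.5711 0.0157 0.1579] r [ 0.0609 -0.0474] len 0.07717954154701454 ang 52.06619876390209
scene body [0.5504 0.0274 0.1901] r [ 0.0371 -0.0153] len 0.04014373205525178 ang 67.6390918689935
  axis ang 36.43155197376331
```

It gained only about 2°, some of it springing back, so the lean is now roughly 37–40°. I'll push a third time with about 9° more travel.

Emit:
carry_out(translation=[[0, 0, 0], [0, 0, 0], [0, 0, 0], [0, 0, 0], [0, 0, 0], [0, 0, 0], [0, 0, 0], [-0.0065, 0.018, 0], [-0.0065, 0.018, 0], [-0.0065, 0.018, 0], [-0.0065, 0.0185, 0], [0, 0, 0]], turn=[-8.5, -8.5, -8.5, -8.5, -8.5, -8.5, -8.5, 0, 0, 0, 0, 0], jaw=[0.005, 0.005, 0.005, 0.005, 0.005, 0.005, 0.005, 0.005, 0.005, 0.005, 0.005, 0.005])

```text
time_s: 25.7
eef_pos: [0.532, -0.033, 0.2714]
orientation: [0.967, 0.257, 0.001, 0.001]
force: [-0.9, -0.2, -0.1]
finger_gap: 0.145
```

Emit:
carry_out(translation=[[0, 0, 0.02], [0, 0, 0.02], [0, 0, 0.02], [0, 0, 0.02], [0, 0, 0.013], [0, 0, 0], [0, 0, 0]], turn=[0, 0, 0, 0, 0, 0, 0], jaw=[0.005, 0.005, 0.005, 0.005, 0.005, 0.005, 0.005])

```text
time_s: 26.4
eef_pos: [0.5319, -0.0302, 0.1781]
orientation: [0.966, 0.257, 0.0, -0.0]
force: [-0.1, 0.3, 0.1]
finger_gap: 0.144
```

```bash
python3 - <<'E'
from h import *
s=bot.sense();g=s['eef_pos']-[0,0,bot.grasp_offset];print(s['force']); d=g-[.5441,-.0230,0]; print('gx',d@[.866,.5,0],'gy',d@[.5,-.866,0],'gz',g[2])
E
```

```text
[-0.13794646  0.25544161  0.09188728]
gx -0.014195523776618828 gy 0.00012419914009209412 gz 0.1128442841291239
```

Push in two stages, reading the contact force in between.

Emit:
carry_out(translation=[[-0.004, 0, 0.001], [-0.004, 0, 0.001], [-0.003, 0, 0.001], [-0.003, 0, 0.0015], [-0.003, 0, 0.003], [0, 0, 0]], turn=[0, 0, 0, 0, 0, 0], jaw=[0.005, 0.005, 0.005, 0.005, 0.005, 0.005])

```text
time_s: 27.0
eef_pos: [0.5172, -0.0389, 0.1704]
orientation: [0.966, 0.257, 0.0, 0.0]
force: [2.5, -0.3, 2.5]
finger_gap: 0.147
```

```bash
python3 - <<'E'
from h import *
s=bot.sense();g=s['eef_pos']-[0,0,bot.grasp_offset];print(s['force']); d=g-[.5441,-.0230,0]; print('gx',d@[.866,.5,0],'gy',d@[.5,-.866,0],'gz',g[2])
cv2.imwrite('pics/w13.png',bot.camera('wrist')[:,:,::-1])
E
```

```text
[ 2.53806447 -0.34783168  2.46155311]
gx -0.03124502873282927 gy 0.00028640779665617253 gz 0.1050643125906218
```

View pics/w13.png

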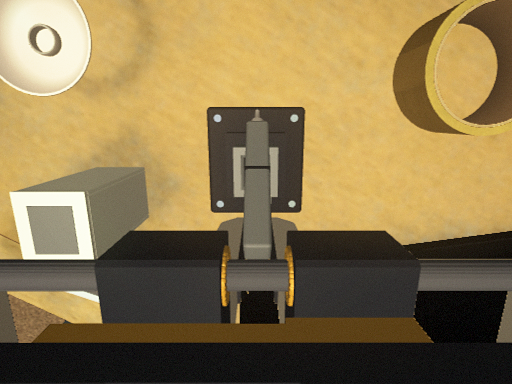

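Emit:
carry_out(translation=[[-0.003, 0, 0.003], [-0.0015, 0, 0.0015], [0, 0, 0], [0, 0, -0.008], [0, 0, -0.02], [0, 0, -0.02], [0, 0, -0.02], [0, 0, -0.02], [0, 0, -0.017], [0, 0, 0]], turn=[0, 0, 0, 0, 0, 0, 0, 0, 0, 0], jaw=[0.005, 0.005, 0.005, 0.005, 0.005, 0.005, 0.005, 0.005, 0.005, 0.005])

```text
time_s: 28.05
eef_pos: [0.5132, -0.0412, 0.2727]
orientation: [0.966, 0.257, 0.001, 0.0]
force: [0.0, -0.2, -0.3]
finger_gap: 0.147
```

Emit:
carry_out(translation=[[0.01, -0.018, 0], [0.01, -0.018, 0], [0.01, -0.018, 0], [0.01, -0.018, 0], [0, 0, 0], [0, 0, 0], [0, 0, 0], [0, 0, 0], [0, 0, 0], [0, 0, 0], [0, 0, 0], [0, 0, 0]], turn=[0, 0, 0, 0, 8.5, 8.5, 8.5, 8.5, 8.5, 8.5, 8.5, 0], jaw=[0.005, 0.005, 0.005, 0.005, 0.005, 0.005, 0.005, 0.005, 0.005, 0.005, 0.005, 0.005])

```text
time_s: 29.25
eef_pos: [0.5113, 0.0416, 0.2699]
orientation: [0.966, -0.257, -0.001, 0.001]
force: [-0.4, 0.7, -0.6]
finger_gap: 0.147
```

```bash
cat > look2.py <<'E'
from h import *
import sys; k=sys.argv[1]
cv2.imwrite(f'pics/w{k}.png',bot.camera('wrist')[:,:,::-1])
s=bot.sense();g=s['eef_pos']-[0,0,bot.grasp_offset];print(g)
o=[]
for n in('side','scene'):
  u,v=proj(bot.get_calibration(n),[g])[0].astype(int); im=bot.camera(n)[:,:,::-1].copy();cv2.imwrite(f'pics/{n}{k}f.png',im); a=im[v-2:v+38,u+5:u+45]; print(n,u+5,v-2); o.append(cv2.resize(a,(400,400),interpolation=cv2.INTER_CUBIC))
cv2.imwrite(f'pics/z{k}.png',np.hstack(o))
im=cv2.imread(f'pics/w{k}.png')[95:255,190:320]; cv2.imwrite(f'pics/w{k}z.png',cv2.resize(im,None,fx=3.7,fy=3.7,interpolation=cv2.INTER_CUBIC))
E
python3 look2.py 14
```

```text
[0.51145347 0.04150368 0.20476087]
side 235 161
scene 243 173
```

View pics/z14.png

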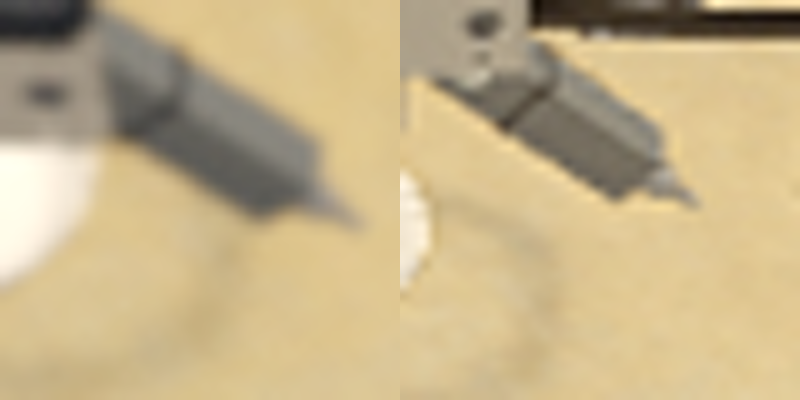

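View pics/w14z.png

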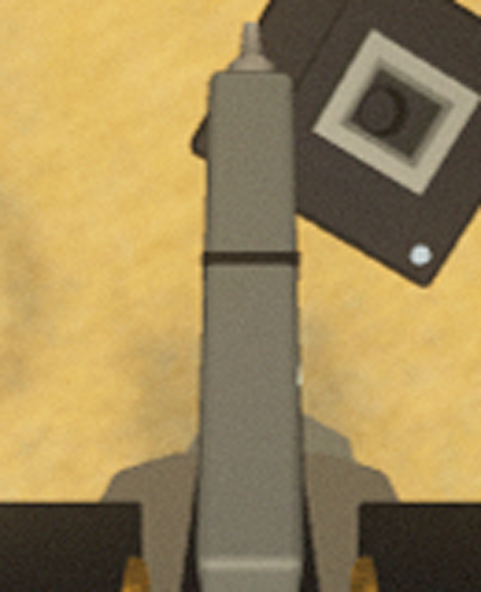

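```bash
python3 - <<'E'
from fit import *
from ang import ang
k=.45
S=lambda x,y:(235+x/10-k,161+y/10-k); C=lambda x,y:(243+x/10-k,173+y/10-k)
O=[('side','tip',S(362,225)),('scene','tip',C(298,206)),('scene','nl',C(218,200)),('side','nl',S(262,218)),('scene','fu',C(262,133)),('side','fu',S(318,150))]
W=[('wrist','tip',(0,100.6)),('wrist','endedge',(0,114.4)),('wrist','topedge',(0,246))]
run(O);run(O+W)
for n,l in {'side':[S(262,218),S(130,135)],'side ':[S(318,150),S(180,60)],'scene':[C(218,200),C(40,85)],'scene ':[C(262,133),C(150,55)]}.items(): ang({n.strip():l})
E
```

```text
L 0.0949 deg 47.2 off 0.0093 res [ 0.1  0.4 -0.6 -0.5 -0.7  0.7  0.1  1.9 -0.  -1.   1.  -1.1]
tip [0.5778 0.0041 0.1475] tip-g in tool [ 0.076  -0.      0.0576]
L 0.0959 deg 48.4 off 0.007 res [ 0.3  0.7 -0.4 -0.2 -0.6  1.   0.3  2.3 -0.  -0.7  1.  -0.7  1.1 -1.8
  0.3]
tip [0.5782 0.0039 0.1467] tip-g in tool [ 0.0764 -0.      0.0584]
side tip [0.5605 0.0138 0.1505] r [ 0.0561 -0.0546] len 0.07830692647801388 ang 45.784486277386925
side body [0.5387 0.0262 0.1748] r [ 0.031  -0.0304] len 0.043399070005067764 ang 45.58917323785162
  axis ang 46.027304850083404
side tip [0.57   0.0085 0.1713] r [ 0.067  -0.0339] len 0.0751048308642975 ang 63.19721371679756
side body [0.5475 0.0212 0.1964] r [ 0.0411 -0.0087] len 0.042028175963256954 ang 78.03594118251807
  axis ang 45.859962586704754
scene tip [0.5627 0.0126 0.1484] r [ 0.0587 -0.0567] len 0.08159737349868021 ang 45.95671546892251
scene body [0.5271 0.0327 0.1861] r [ 0.0177 -0.019 ] len 0.026019530408496572 ang 42.99503019542905
  axis ang 47.341515883207734
scene tip [0.5713 0.0077 0.1698] r [ 0.0685 -0.0354] len 0.07711769405078048 ang 62.685706739903594
scene body [0.5489 0.0204 0.1947] r [ 0.0427 -0.0104] len 0.04398154454011313 ang 76.30126115612231
  axis ang 45.92245127378064
```

Lean is now about 46–48°, tip 76 mm ahead of and 58 mm below the grasp point. I'll turn to yaw 0 and bring the tip over the ring at height.

Emit:
carry_out(translation=[[0, 0, 0], [0, 0, 0], [0, 0, 0], [0, 0, 0], [-0.007, -0.02, 0], [-0.007, -0.02, 0], [-0.007, -0.02, 0], [-0.007, -0.02, 0], [-0.007, -0.02, 0], [-0.0077, -0.0185, 0], [0, 0, 0], [0, 0, 0]], turn=[-8.5, -8.5, -8.5, -4.3, 0, 0, 0, 0, 0, 0, 0, 0], jaw=[0.005, 0.005, 0.005, 0.005, 0.005, 0.005, 0.005, 0.005, 0.005, 0.005, 0.005, 0.005])

```text
time_s: 30.6
eef_pos: [0.4691, 0.1597, 0.2709]
orientation: [1.0, 0.002, 0.0, -0.0]
force: [1.6, 0.2, 0.1]
finger_gap: 0.149
```

Emit:
carry_out(translation=[[0, 0, 0.01], [0, 0, 0.01], [0, 0, 0.01], [0, 0, 0.01], [0, 0, 0.01], [0, 0, 0.01], [0, 0, 0]], turn=[0, 0, 0, 0, 0, 0, 0], jaw=[0.005, 0.005, 0.005, 0.005, 0.005, 0.005, 0.005])

```text
time_s: 31.3
eef_pos: [0.4687, 0.1596, 0.2095]
orientation: [1.0, 0.001, -0.001, 0.0]
force: [0.6, 0.1, 0.4]
finger_gap: 0.148
```

```bash
python3 - <<'E'
from h import *
from scipy.spatial.transform import Rotation as Ro
s=bot.sense();g=s['eef_pos']-[0,0,bot.grasp_offset];R=Ro.from_quat(s['orientation']).as_matrix();tip=g+R@[.0758,0,.058];print(g,tip,s['orientation'])
o=[]
for n in('side','scene'):
  c=bot.get_calibration(n); im=bot.camera(n)[:,:,::-1].copy();cv2.imwrite(f'pics/{n}15f.png',im)
  print(n,'tip px',proj(c,[tip]).round(1)); u,v=proj(c,[tip])[0].astype(int); a=im[v-35:v+35,u-40:u+30]; print(u-40,v-35); o.append(cv2.resize(a,(400,400),interpolation=cv2.INTER_CUBIC))
cv2.imwrite('pics/z15.png',np.hstack(o))
cv2.imwrite('pics/w15.png',bot.camera('wrist')[:,:,::-1]); print(proj(bot.get_calibration('wrist'),[tip]))
E
```

```text
[0.46873963 0.15960354 0.14422109] [0.54443884 0.1596535  0.08608963] [ 9.99999273e-01  6.91685323e-04 -8.67569843e-04  4.72129851e-04]
side tip px [[225.2 159.7]]
185 124
scene tip px [[228.8 178.4]]
188 143
[[258.9473166  104.60595555]]
```

View pics/z15.png

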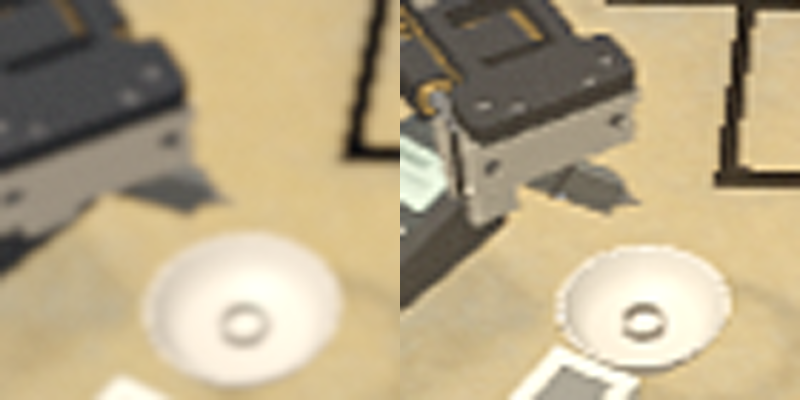

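View pics/w15.png

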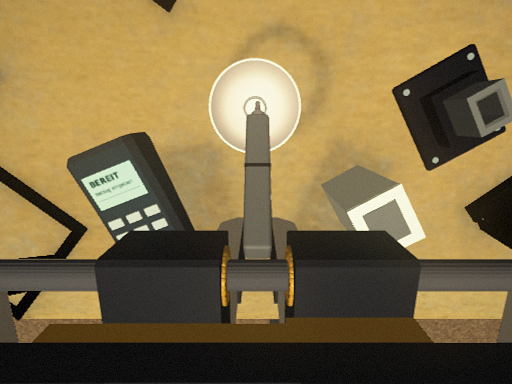

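View pics/scene15f.png

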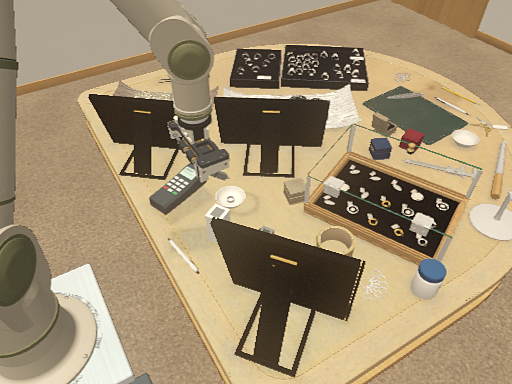

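The measured tip, side (225.2,159.4) and scene (229.5,178.5), matches the model within 1 px, and it is over the ring. I'll lower it 24 mm and hold.

Emit:
carry_out(translation=[[0, 0, 0.006], [0, 0, 0.006], [0, 0, 0.006], [0, 0, 0.006], [0, 0, 0], [0, 0, 0], [0, 0, 0]], turn=[0, 0, 0, 0, 0, 0, 0], jaw=[0.005, 0.005, 0.005, 0.005, 0.005, 0.005, 0.005])

```text
time_s: 32.15
eef_pos: [0.4693, 0.1598, 0.1869]
orientation: [1.0, 0.001, 0.0, 0.0]
force: [0.4, -1.5, -1.1]
finger_gap: 0.144
```

```bash
python3 - <<'E'
from h import *
from scipy.spatial.transform import Rotation as Ro
s=bot.sense();g=s['eef_pos']-[0,0,bot.grasp_offset];R=Ro.from_quat(s['orientation']).as_matrix();tip=g+R@[.0758,0,.058];print(g,tip,s['force'])
o=[]
for n in('side','scene'):
  c=bot.get_calibration(n); im=bot.camera(n)[:,:,::-1].copy();cv2.imwrite(f'pics/{n}16f.png',im)
  print(n,'tip px',proj(c,[tip]).round(1)); u,v=proj(c,[tip])[0].astype(int); a=im[v-35:v+35,u-40:u+30]; print(u-40,v-35); o.append(cv2.resize(a,(400,400),interpolation=cv2.INTER_CUBIC))
cv2.imwrite('pics/z16.png',np.hstack(o))
E
```

```text
[0.46927971 0.1597581  0.12163766] [0.54509334 0.15986885 0.06365559] [ 0.3862029  -1.54521068 -1.07045931]
side tip px [[226.2 166.1]]
186 131
scene tip px [[229.4 184.4]]
189 149
```

View pics/z16.png

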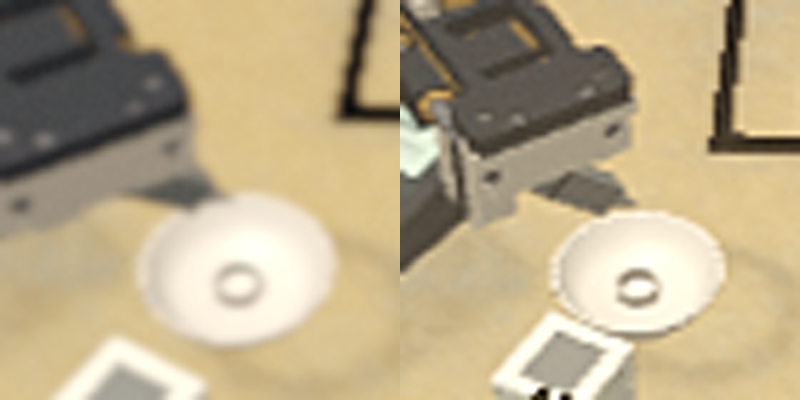

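The tip is at about (0.545, 0.160, 0.064), roughly 5 cm above the ring, and the dish is in place. I'll hand it in.

```bash
python3 - <<'E'
from rig import bot
print(bot.job_done())
E
```

```text
the job is handed in; nothing more can be done
None
```

I handed the job in at about 32 s. The hood is on the table and the tester is held leaning over the ring.

- **Hood:** it stands upright, open end down, on bare table at about (0.46, 0.065).
- **Tester:** I drew it out of the stand. The moves allow no tilt, so I leaned it by turning it in the grip against the edge of the fixed socket, which took three pushes.
- **Last checks:** the tip was at about (0.545, 0.160, 0.064). That is within about 2 mm sideways of the ring centre, about 50 mm above the ring's top edge and 54 mm above its centre. The side camera showed the tip where I expected, the tester never came near the dish or ring, and neither they nor anything else looked moved.
- **Less certain:**
  - **Lean angle:** the estimates after the last push ran from 46° to 48°, and I did not re-measure the angle at the final pose.
  - **Grip:** the tester slipped by an estimated 7–9 mm in the fingers during the pushes. It then held steady.

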